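# Seat a taper plug in a mixer drive and free it with a wedge

### The arm

A 7-joint arm with a two-finger parallel gripper is mounted at the origin on the work surface. World frame = base frame: x ahead of the robot, y to its left, z up, the work surface at z = 0. Lengths are in mm, angles in rad, forces in N, time in s.
With the tool pointing down it reaches from about 400 to 875 mm from the base axis. Payload 4.4 kg.
Tool frame: the origin (TCP) lies at the very end of the fingers, on their centre line; the grasp point (between the pads) lies 19 mm behind it; z points along the fingers, x is the direction in which the jaws open and shut, and the axes are right-handed (so a half turn about z gives the same grasp; the last joint's range is limited). The gripper opens to 85 mm and grips with 20 to 120 N. Pads are 22 mm wide; open, the fingers measure 114 mm over their backs; the gripper's body (76 mm by 85 mm) begins 54 mm behind the grasp point. The pads swing forward as they close: fully open they stand 13 mm farther back than shut.
Start: joints at [-1.262, 0.628, 0.038, 1.517, -0.027, 0.996, -0.02], TCP at [237.934, 604.901, 231.313] pointing down, gripper open.
Joint ranges: [-3.06, 3.06], [-0.37, 2.12], [-1.25, 1.32], [0.18, 2.47], [-1.1, 4.24], [0.23, 1.98], [-2.94, 2.94]. Speed limits (rad/s): [2.57, 2.57, 3.14, 3.14, 3.14, 3.14, 3.14].

### API

Orientations are given as [roll, pitch, yaw] about the fixed x, y, z axes, in that order (R = Rz(yaw) Ry(pitch) Rx(roll)).
In Python, from cell import ctrl, get_image, job, models gives the robot as it stands.
- The arm moves only by the tool move_arm, never from a script. Its argument "moves" is a list that holds one entry, the list of rows, each a list of 6 numbers: the shift along the tool's x, y, z in m, then the turn, a rotation vector about the tool's x, y, z in rad. A call has 1 to 20 rows; each row is the pose to reach, as a shift and turn from the pose commanded when the call began, along the tool's axes at that moment; what a row does not reach only later rows make up. A row lasts 1/8 s, in which the tool goes at most 62.5 mm and 10.7 degrees, less where a joint would pass 70% of its speed; a pose out of reach is approached as far as the arm can. A call with a gripper value outside its range is refused whole. "jaw" is the opening, from 0 (shut) to 1 (fully open), set as the call begins (left out, the last holds). The fingers move at their own pace and stop on an object; the grip force is fixed at half the most. Time passes only in rows, so rows that repeat a pose let the fingers close. It gives the time, the measured TCP pose, the force and the opening at its end, in the units of the state.
- ctrl.read_state(): the state, without advancing time (a new reading comes with each control period).
- get_image(name): name is "scene" or "side" or "wrist"; returns a dict with "color" (384x512x3 uint8, blue, green, red), "fov_y" (degrees; the focal length in pixels is half the picture's height over the tangent of half this angle, whatever the lens; pixels are square), "cx", "cy" (the principal point, pixels), "origin" and "orientation" of the camera in the world; the wrist camera has in their place "hand_eye" (4x4, takes a point from camera to tool coordinates, whose origin is the TCP and whose axes are the tool frame's). Camera axes: x right, y up, looking along -z (the intrinsics and any distortion apply to the point x, -y, -z); pixel columns grow to the right and rows downward; lengths in mm; the calibration is good to about 2 mm. A picture is of the moment at which its call begins: read the wrist's pose just before it. There is no depth.
- job.finish_job(): hands the job in, once; it reports no verdict.
Trained networks look in the newest picture that a camera, given by its name, has taken for a name from the list of things; names that differ only in an ending like _2 or _b are one class to them, and where a whole thing is asked for, a point or a joint stands for the part that bears it (a point fixed in the world has none). Each returns a list of dicts, best first, with "score" (0 to 1); they miss things now and then, are a little off and sometimes report something else, mostly with a low value. They report only what shows in the picture. A call takes as long as a camera call. They do not tell look-alikes from the thing itself.
- models.cut_out(camera, thing): "pixels" (384x512 bool, what is visible of it) and "uv" ([column, row] in pixels, amid what is visible of it).
- models.place_of(camera, thing): "uv" ([column, row] in pixels: a listed point, or the origin of a listed thing).
The state is a dict: "clock": time; "qpos": joint angles; "qd": joint speeds; "tau": joint torques, N m; "eef_pos": TCP position; "tool_rot": TCP orientation; "force": force on the tool from outside, world axes, zero at the start; "torque": the same for the moment, N m; "width": finger opening in mm.
Only numpy, scipy, OpenCV 4.12 (cv2) and the standard library are available. Lean on these libraries where they do the work, as an engineer would, in place of code of your own. Each camera call takes 0.05 s, during which the arm holds its last target.

### The job

Check the mixer drive's taper socket: take the taper plug (the one with the flat-sided handle) out of its rack and push it into the spindle nose with a twisting, firm but not violent push until its tang has dropped into the slot and its flange is fully home, flush on the nose, then let go of it. Next free it without touching it again: drive the loose steel wedge by hand through the cross slot, under the tang, until it has broken the jammed taper loose and raised the plug by about 6 mm. Let go, leaving the wedge in the slot with the loose plug standing on it; leave the other things on the bench as they are.

Things in the scene. Friction and masses are not known exactly. Their poses are not given: they have to be found in the camera images.
- drive: Mixer drive, fixed to the bench; origin on the bench under its spindle axis. Grey base plate 150 (x) x 90 (y) mm, top 20 mm above the bench; in its middle an upright steel spindle nose 64 mm in diameter; on its +x side, from 74 mm off the axis, a white gear housing 58 mm high.
- mouth (a point): Centre of the flat-topped nose's open mouth, 94 mm above the bench; z up along the spindle axis, y along the cross slot. The taper bore is 32 mm wide here, 24 mm wide 48 mm lower, where it opens into the slot's roof.
- slot (a point): Middle of the cross slot's floor, on the spindle axis, 74 mm below the mouth; same axes. The slot runs through the nose along y, open at both ends (32 mm from the axis), 13 mm wide, 26 mm high; its floor is the base plate's top, which ends 45 mm from the axis along y.
- rack: Aluminium rack, fixed, 180 (x) x 75 x 84 mm high, origin under its centre; two 38 mm holes at x = -45 and +45 mm. The taper plug hangs upright in one, flange on the rack's top, the straight gauge in the other.
- plug_grip (a point): Centre (half-way up) of the taper plug's black handle: flat-sided block 26 (x) x 42 (y) x 44 mm high; z up. Starts 114 mm above the bench. Under the handle: steel flange 56 mm wide, 8 mm thick, underside 30 mm below this point; then the ground taper shank, 32 to 25 mm wide. 300 g. Fully home (flange on the nose) this point is 30 mm above the mouth; caught only lightly, 32 to 34 mm.
- plug_tang (a point): Middle of the end of the plug's flat tang, 95.5 mm below the handle's centre: 9 mm thick (x), 19 mm wide (y), last 5 mm only 8 mm wide. Its wide side must lie along the slot, either way round, within 0.2 rad, or it stops on the slot's roof 12 mm short of home. The last 3 mm are springy and rub: a straight push needs 22 to 32 N, about 15 N do it when twisting to and fro by 0.1 rad. Home, it jams.
- wedge_grip (a point): Centre (half-way up) of the wedge's dark steel handle block, 28 (x) x 22 (y) x 44 mm high; z up. The wedge stands on its flat underside, 22 mm below this point, which is level with the blade's; the blade runs ahead along +x. 220 g. On the base plate this point is 42 mm above the bench. Either end of the slot will do.
- wedge_nose (a point): Lower tip of the wedge blade, 128 mm ahead (x) of the handle's centre, at the underside. Blade 9 mm thick; 5 mm high at the tip, rising evenly to 22 mm high 85 mm behind it, then level. In the slot it meets the seated tang (8.5 mm above the floor) when the tip is about 14 mm past the spindle axis; breaking the jam takes 5 to 15 N; then each 5 mm lifts the plug 1 mm. It stays where left.
- gauge_mid (a point): Bystander: a straight plug gauge with a round black knob 28 mm in diameter in the other hole of the rack; this point is in the middle of its knob.
- beaker: Bystander: small open glass beaker, 68 mm wide, 85 mm high; origin at its foot.
- jar: Bystander: amber jar, 48 mm wide, 60 mm high; origin at its foot.
- screwdriver: Bystander: screwdriver lying on the bench.
- weight: Bystander: brass weight, 38 mm wide, 32 mm high; origin at its foot.
Things that resemble listed ones, but are neither listed nor needed, are in the scene too. Of the things that look like the part that bears wedge_grip, take the one that is farthest to the robot's right at the start.

How it is judged:
By the outcome, as a careful person would: the job done as asked, in the order asked, and still so for the second after the job is handed in, with the robot touching nothing.
It also fails if it takes over 69 s, if anything falls off the work surface, if the arm or the gripper's body presses on something with over 40 N, if the wrist force passes 120 N, or if a joint passes its speed limit or range.

## Working session

There is one attempt and no reset: what is moved stays moved. The work goes in short steps, Python scripts to look and compute and a tool call to move; the robot and the scene stay as the last step left them, time stands still between calls to the robot, and variables do not carry over. Pictures are saved under pics/ and viewed, and the job is handed in when it is done.

Besides the shell and the picture viewer there is one more tool, called by a JSON object that holds its "op" and its "data". move_arm: Moves the arm, as the interface text tells. Its arguments: {"type":"object","properties":{"moves":{"type":"array","items":{"type":"array","items":{"type":"array","items":{"type":"number"}}}},"jaw":{"type":"number"}},"required":["moves"]}

```bash
ls -la; mkdir -p pics; cat > h.py <<'E'
import numpy as np, cv2
from scipy.spatial.transform import Rotation as R
from cell import ctrl, get_image, job, models
def st(): return ctrl.read_state()
E
python3 - <<'E'
from h import *
s=st(); print(s)
for n in ("scene","side","wrist"):
    im=get_image(n); cv2.imwrite(f"pics/a_{n}.png",im["color"]); print(n,{k:v for k,v in im.items() if k!="color"})
print(st()['clock'])
E
```

```text
total 12
drwxr-xr-x  3 agent agent 4096 Dec  6 21:34 .
drwxr-xr-x 23 root  root  4096 Dec  6 21:34 ..
drwxr-xr-x  2 agent agent 4096 Dec  6 21:34 pics
{'clock': 0.0, 'qpos': array([-1.26179072,  0.62935147,  0.03843551,  1.51838543, -0.026965  ,
        0.99630583, -0.01999502]), 'qd': array([ 5.17959614e-04,  6.99701543e-04, -1.15578598e-03,  7.41745808e-04,
       -1.11939212e-03,  6.54849792e-05, -1.10743040e-03]), 'tau': array([ 4.79280498e-04, -5.63407302e+01,  1.22685716e+00, -1.93441290e+01,
        1.11176298e-02,  1.04139297e-02,  8.92335891e-06]), 'eef_pos': array([237.70559766, 604.29037254, 230.37995788]), 'tool_rot': array([3.14154085e+00, 1.93153517e-03, 1.19601951e+00]), 'force': array([ 5.79696891e-02, -2.55531709e-01,  1.36279639e-04]), 'torque': array([-0.04666844,  0.0158358 ,  0.03319994]), 'width': 85.2745128087805}
scene {'fov_y': 55.40751748008918, 'cx': 264.9895378417269, 'cy': 193.2352869772018, 'origin': array([1149.62021014,  176.60376314,  759.33098835]), 'orientation': array([ 0.8069286 , -0.01207969,  1.89870967])}
side {'fov_y': 57.643721672570294, 'cx': 249.17989802719046, 'cy': 194.98077768632203, 'origin': array([ 388.11197259, -939.87011453,  785.14704065]), 'orientation': array([ 0.94253255,  0.0053526 , -0.13272634])}
wrist {'fov_y': 61.027465428432976, 'cx': 253.54232069097026, 'cy': 188.650706654828, 'hand_eye': array([[ 9.99999018e-01,  5.86558849e-04,  1.27269281e-03,
         1.32015937e-01],
       [ 9.08180660e-04, -9.62915860e-01, -2.69800337e-01,
        -6.95874905e+01],
       [ 1.06724232e-03,  2.69801228e-01, -9.62915447e-01,
        -1.43331115e+02],
       [ 0.00000000e+00,  0.00000000e+00,  0.00000000e+00,
         1.00000000e+00]])}
0.15
```

View pics.

View pics/a_scene.png

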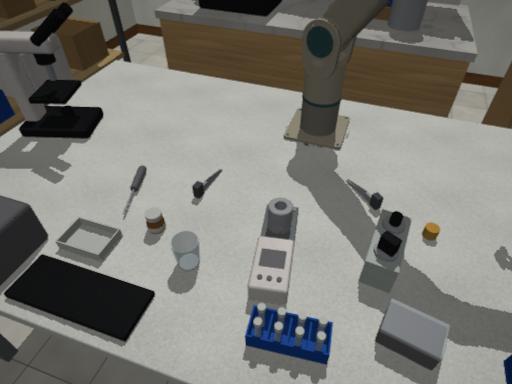

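View pics/a_side.png

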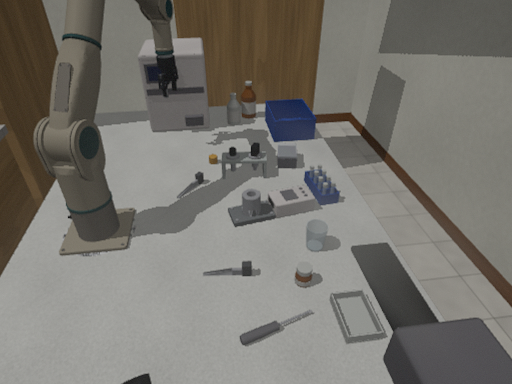

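View pics/a_wrist.png

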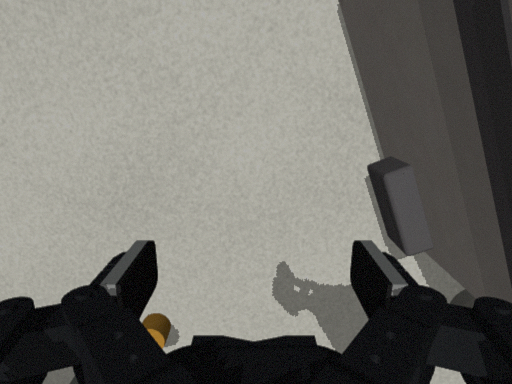

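```bash
cat >> h.py <<'E'
def cam_pose(im, s=None):
    if "hand_eye" in im:
        H=np.array(im["hand_eye"]); T=np.eye(4)
        T[:3,:3]=R.from_euler('xyz',s["tool_rot"]).as_matrix(); T[:3,3]=s["eef_pos"]
        M=T@H; return M[:3,:3],M[:3,3]
    return R.from_euler('xyz',im["orientation"]).as_matrix(), np.array(im["origin"])
def foc(im): return im["color"].shape[0]/2/np.tan(np.radians(im["fov_y"])/2)
def ray(im,uv,s=None):
    Rm,o=cam_pose(im,s); f=foc(im)
    d=Rm@np.array([(uv[0]-im["cx"])/f, -(uv[1]-im["cy"])/f, -1.0]); return o,d/np.linalg.norm(d)
def on_z(im,uv,z,s=None):
    o,d=ray(im,uv,s); return o+d*(z-o[2])/d[2]
def tri(rays):
    A=np.zeros((3,3));b=np.zeros(3)
    for o,d in rays:
        P=np.eye(3)-np.outer(d,d); A+=P;b+=P@o
    p=np.linalg.solve(A,b); return p,[np.linalg.norm((np.eye(3)-np.outer(d,d))@(p-o)) for o,d in rays]
def proj(im,p,s=None):
    Rm,o=cam_pose(im,s); f=foc(im); c=Rm.T@(np.array(p)-o)
    return np.array([im["cx"]+f*c[0]/-c[2], im["cy"]-f*c[1]/-c[2]])
E
python3 - <<'E'
from h import *
Z=dict(drive=0,mouth=94,slot=20,rack=0,plug_grip=114,plug_tang=18.5,wedge_grip=22,wedge_nose=0,gauge_mid=110,beaker=0,jar=0,screwdriver=10,weight=0)
ims={n:get_image(n) for n in("scene","side")}
for t in Z:
    for n in ims:
        for d in models.place_of(n,t):
            if d["score"]>.2: print(t,n,np.round(d["uv"],1),round(d["score"],2),np.round(on_z(ims[n],d["uv"],Z[t])[:2],1))
print(st()['clock'])
E
```

```text
drive scene [280.9 205.6] 0.39 [429.8  -9.8]
drive side [251.1 212.6] 0.8 [519.6  24.7]
mouth scene [279.9 205.9] 0.81 [520.8  11.2]
mouth side [253.6 193.1] 0.65 [526.6  12.3]
slot scene [279.6 225. ] 0.55 [519.5  13.1]
slot scene [392.2 241.4] 0.51 [476.5 304.2]
slot side [250.7 211.8] 0.82 [515.5   4.7]
rack scene [380.9 257.6] 0.74 [521.9 284.8]
rack scene [198.4 192.4] 0.46 [ 459.4 -259.5]
rack side [248.  174.5] 0.65 [541.3 276.5]
plug_grip scene [392.3 243. ] 0.95 [566.7 288.6]
plug_grip side [256.4 146.7] 0.47 [579.6 301.4]
plug_tang side [254.6 169.9] 0.78 [569.4 279. ]
wedge_grip scene [376.5 201.1] 0.87 [342.  248.9]
wedge_grip scene [198.  189.1] 0.78 [ 467.1 -254.3]
wedge_grip side [246.2 269.9] 0.63 [ 466.2 -259.8]
wedge_grip side [198.3 179.8] 0.44 [336.9 231.6]
wedge_nose scene [347.  179.5] 0.9 [251.2 152.5]
wedge_nose scene [221.7 166.6] 0.7 [ 324.8 -242.6]
wedge_nose scene [389.8 243.1] 0.63 [466.3 302.2]
wedge_nose side [313.8 241.5] 0.62 [ 699.8 -150.6]
wedge_nose side [177.5 195.8] 0.59 [254.9 165. ]
wedge_nose side [202.6 273.3] 0.57 [ 340.3 -235.7]
wedge_nose side [230. 151.] 0.54 [484.8 488.2]
gauge_mid scene [394.8 215.4] 0.91 [473.6 288. ]
gauge_mid side [229.2 153.5] 0.62 [466.4 268.3]
beaker side [312.1 244.4] 0.71 [ 690.7 -162.8]
jar scene [157.5 224.7] 0.9 [ 612.6 -307.7]
jar side [299.4 278. ] 0.94 [ 616.4 -291.6]
jar side [230.6 153.6] 0.69 [485.4 463.4]
screwdriver scene [135.7 192.9] 0.86 [ 532.  -426.5]
screwdriver scene [394.8 218.9] 0.21 [383.2 306.2]
screwdriver side [275.9 329.9] 0.95 [ 515.5 -451.9]
screwdriver side [257.4 146.6] 0.25 [614.1 494. ]
weight scene [428.8 235.7] 0.69 [405.3 399.7]
weight side [214.3 158.3] 0.38 [409.2 431. ]
weight side [254.5 170.3] 0.36 [572.9 305.3]
1.55
```

```bash
python3 - <<'E'
import cv2,numpy as np
a=cv2.imread("pics/a_scene.png");b=cv2.imread("pics/a_side.png")
def c(i,x,y,w,h,k=4): return cv2.resize(i[y:y+h,x:x+w],(390,290),interpolation=cv2.INTER_CUBIC)
t=np.vstack([np.hstack([c(a,345,195,94,70),c(a,235,185,94,70)]),np.hstack([c(a,180,155,60,45),c(b,195,240,80,60)])])
cv2.imwrite("pics/crop1.png",t)
E
```

```text
(no output)
```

View pics/crop1.png

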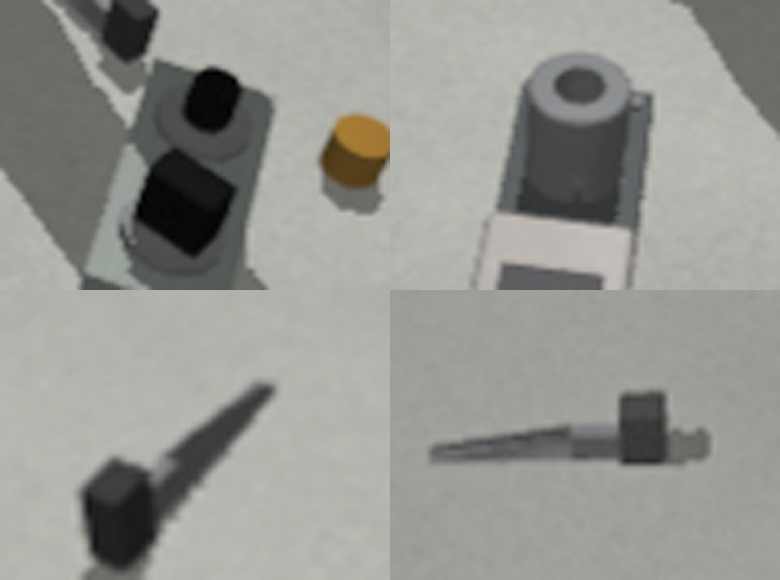

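{"op": "move_arm", "data": {"moves": [[[-0.192,0.35,-0.1,0,0,0],[-0.192,0.35,-0.1,0,0,0],[-0.192,0.35,-0.1,0,0,0],[-0.192,0.35,-0.1,0,0,0],[-0.192,0.35,-0.1,0,0,0],[-0.192,0.35,-0.1,0,0,0],[-0.192,0.35,-0.1,0,0,0],[-0.192,0.35,-0.1,0,0,0],[-0.192,0.35,-0.1,0,0,0],[-0.192,0.35,-0.1,0,0,0]]]}}

```text
clock: 2.8
eef_pos: [492.0, 299.6, 330.9]
tool_rot: [-3.14, 0.0, 1.199]
force: [0.1, -0.2, -0.5]
width: 85.5
```

```bash
cat >> h.py <<'E'
import pickle
def snap(tag,cam="wrist"):
    s=st(); im=get_image(cam); cv2.imwrite(f"pics/{tag}.png",im["color"]); pickle.dump((s,im),open(f"pics/{tag}.pkl","wb")); return s,im
def load(tag): return pickle.load(open(f"pics/{tag}.pkl","rb"))
E
python3 - <<'E'
from h import *
s,im=snap("w1"); print(s['clock'],s['eef_pos'],s['tool_rot'],s['qpos'],s['width'])
for t,z in dict(plug_grip=114,rack=0,gauge_mid=110,wedge_grip=22).items():
    for d in models.place_of("wrist",t): print(t,np.round(d["uv"],1),round(d["score"],2),np.round(on_z(im,d["uv"],z,s)[:2],1))
E
```

```text
2.8 [492.0481143  299.63831739 330.89194098] [-3.14031498e+00  1.21495940e-04  1.19886189e+00] [-0.64842074  0.42651699  0.08044494  1.59212798 -0.03791936  1.12529142
  0.64008101] 85.54873468565006
plug_grip [263.8 224.8] 0.78 [566.7 283.1]
plug_grip [ 86.1 234. ] 0.23 [500.4  81.1]
rack [255.4 170.6] 0.92 [525.4 289. ]
gauge_mid [242.7 151.8] 0.97 [477.3 291.9]
wedge_grip [174.   54.3] 0.86 [339.3 248.5]
```

View pics/w1.png

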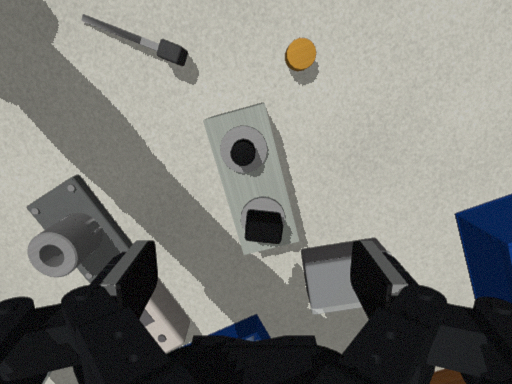

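```bash
python3 - <<'E'
from h import *
s,im=load("w1")
a=im["color"]; cv2.imwrite("pics/c2.png",np.hstack([cv2.resize(a[195:255,230:300],(400,343),interpolation=cv2.INTER_CUBIC),cv2.resize(a[170:310,20:160],(343,343),interpolation=cv2.INTER_CUBIC)]))
g=a[195:255,230:300].max(2); print(g[::3,::3])
E
```

```text
[[162 162 157 162 156 160 163 154 164 163 156 152 157 157 155 156 153 157
  156 150 115 118 184 187]
 [160 163 157 157 158 159 162 156 106  92 134 134 124 102 124 157 154 157
  158 153 116 116 124 180]
 [158 163 157 157 163 163 133 127 140 141 141 141 140 139 142 102 151 155
  161 155 122 117 117 196]
 [158 162 163 158 162 123 141 140 139 141 143 140 141 140 141 139 119 152
  161 158 129 117 118 192]
 [164 161 162 160 160 134 146 145 144 147 139 141 139 139 138 139 139 117
  160 157 149 112 118 179]
 [178 158 162 161 124 141  53  23  38  53  76  91 116 143 141 143 145 141
  155 163 154 118 117 122]
 [189 158 164 161 135 142  20   7  14   8  18   9  16   4   9  15  28 138
  116 158 157 119 113 116]
 [193 160 160 159 140 141  13   6   8  17  11   2  13  14  10   4  15 102
  120 163 157 131 115 115]
 [191 168 156 161 142 143  15  16  11  23  14  14  14  17  15  19  21  36
  134 162 158 151 113 115]
 [188 188 160 160 142 113  17  25  17  28  22  13  17  20  15  19  11   8
   85 155 159 157 111 111]
 [183 192 162 159 144  73  24  25  26  20  21  26  26  19  19  18  22  17
   94 116 160 16
[... 220 characters left out ...]
91 190 159 164  45  27  29  17  19  15  26  22  25  21  18  21  24
  101  95 101 159 159 115]
 [112 186 176 162 162  36  26  27  22  30  28  20  25  24  20  24  24  40
  104  97 116 164 160 117]
 [116 116 182 171 162 149  52  42  25  21  18  26  23  22  24  21  25  72
  100  99 153 161 162 128]
 [107 119 113 179 163 161 161 164 164 153  96  95  92  77  52  34  29 102
   96 104 131 122 122 121]
 [114 115 116 116 159 160 160 165 163 162 160 156 160 163 153 106 128 113
  117 119 113 116 115 114]
 [119 117 114 112 150 162 163 164 162 161 163 163 140 117 116 120 116 115
  116 115 115 116 112 116]
 [118 115 111 117 117 162 164 164 174 184 121 114 118 117 116 112 111 109
  119 180 191 187 176 192]]
```

View pics/c2.png

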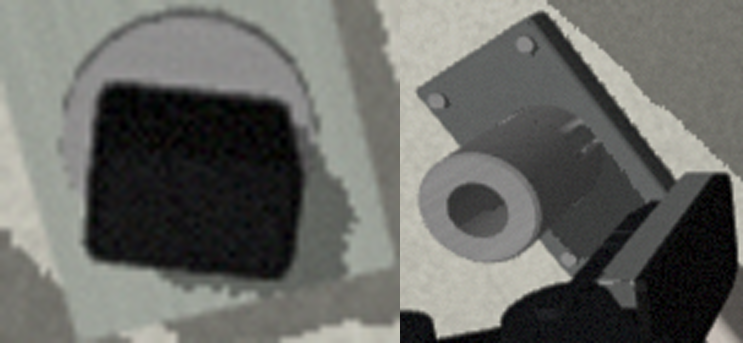

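```bash
cat >> h.py <<'E'
from scipy.optimize import minimize
def box(cx,cy,cz,lx,ly,lz):
    return np.array([[cx+a*lx/2,cy+b*ly/2,cz+c*lz/2] for a in(-1,1) for b in(-1,1) for c in(-1,1)])
def fitbox(im,s,mask,pts_list,x0,z0,roi,K=4,yaws=None):
    # pts_list: convex bodies in object frame; pose x,y,yaw at z0
    x1,y1,x2,y2=roi; m=cv2.resize(mask[y1:y2,x1:x2].astype(np.float32),None,fx=K,fy=K,interpolation=cv2.INTER_LINEAR)>.5
    def rend(p):
        c,sn=np.cos(p[2]),np.sin(p[2]); o=np.zeros(m.shape,np.uint8)
        for P in pts_list:
            W=np.c_[P[:,0]*c-P[:,1]*sn+p[0],P[:,0]*sn+P[:,1]*c+p[1],P[:,2]+z0]
            uv=np.array([proj(im,w,s) for w in W]); q=((uv-[x1,y1]+.5)*K-.5)
            h=cv2.convexHull(q.astype(np.float32)); cv2.fillConvexPoly(o,np.round(h*16).astype(np.int32),1,shift=4)
        return o>0
    def cost(p):
        o=rend([p[0],p[1],p[2]/50]); return 1-(o&m).sum()/max(1,(o|m).sum())
    best=None
    for y in (yaws if yaws is not None else [x0[2]]):
        r=minimize(cost,[x0[0],x0[1],y*50],method="Nelder-Mead",options=dict(initial_simplex=np.array([[x0[0],x0[1],y*50],[x0[0]+6,x0[1],y*50],[x0[0],x0[1]+6,y*50],[x0[0],x0[1],y*50+8]]),xatol=.02,fatol=1e-5))
        if best is None or r.fun<best.fun: best=r
    return best.x[0],best.x[1],best.x[2]/50,1-best.fun
E
python3 - <<'E'
from h import *
s,im=load("w1")
m=im["color"].max(2)<62
mm=np.zeros_like(m); mm[200:255,240:295]=m[200:255,240:295]
print(fitbox(im,s,mm,[box(0,0,0,26,42,44)],(567,283,0),114,(230,190,305,260),yaws=np.arange(-1.5,1.6,.5)))
for n in("scene","side"):
    i2=get_image(n); 
    for d in models.cut_out(n,"plug_grip")[:1]: print(n,d["uv"],d["score"],d["pixels"].sum())
    u=proj(i2,(567,283,114)); print(u)
    a=i2["color"].max(2)<50; x,y=np.round(u).astype(int); mm=np.zeros_like(a); mm[y-18:y+18,x-18:x+18]=a[y-18:y+18,x-18:x+18]
    l,lab=cv2.connectedComponents(mm.astype(np.uint8)); mm=lab==lab[y,x]; print(mm.sum())
    print(fitbox(i2,None,mm,[box(0,0,0,26,42,44)],(567,283,0),114,(x-25,y-25,x+25,y+25),yaws=np.arange(-1.5,1.6,.5)))
E
```

```text
(np.float64(566.5645731978793), np.float64(281.8204626100562), np.float64(-0.4446298918376884), np.float64(0.8747327502429543))
scene [388.8, 245.8] 0.6 633
[389.73481358 242.44994318]
389
(np.float64(570.549226276726), np.float64(281.42284118042994), np.float64(-0.2169852197058428), np.float64(0.8558758314855875))
side [254.9, 153.8] 0.77 214
[253.95401163 149.07946474]
91
(np.float64(568.6154212837461), np.float64(278.3853787280116), np.float64(-0.2633087243828855), np.float64(0.7973640856672158))
```

```bash
cat >> h.py <<'E'
def overlay(im,s,bodies,pose,z0,roi,k,fn):
    x1,y1,x2,y2=roi; a=cv2.resize(im["color"][y1:y2,x1:x2],None,fx=k,fy=k,interpolation=cv2.INTER_CUBIC)
    c,sn=np.cos(pose[2]),np.sin(pose[2])
    for P in bodies:
        W=np.c_[P[:,0]*c-P[:,1]*sn+pose[0],P[:,0]*sn+P[:,1]*c+pose[1],P[:,2]+z0]
        q=[((proj(im,w,s)-[x1,y1]+.5)*k-.5) for w in W]
        if len(P)==8:
            for i in range(8):
                for b in(1,2,4):
                    if i<i^b: cv2.line(a,tuple(int(v) for v in q[i]),tuple(int(v) for v in q[i^b]),(0,255,0),1)
        else: cv2.polylines(a,[np.int32(q)],True,(0,255,0),1)
    cv2.imwrite(fn,a)
def ring(r,z,n=48):
    t=np.linspace(0,2*np.pi,n,endpoint=False); return np.c_[r*np.cos(t),r*np.sin(t),0*t+z]
E
python3 - <<'E'
from h import *
s,im=load("w1")
overlay(im,s,[box(0,0,0,26,42,44),ring(28,-30),ring(28,-22)],(566.6,281.8,-.35),114,(225,185,315,265),6,"pics/ov1.png")
E
```

```text
(no output)
```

View pics/ov1.png

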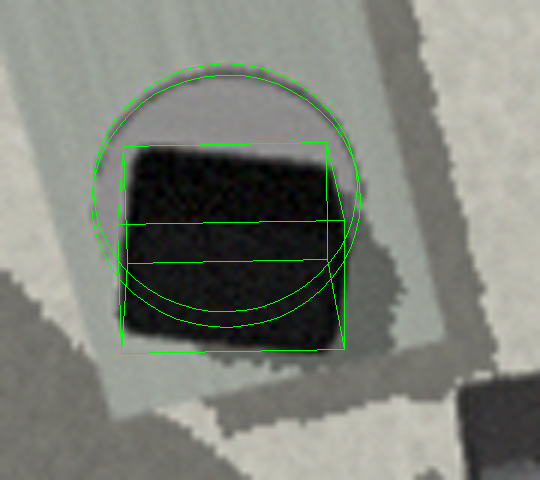

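{"op": "move_arm", "data": {"moves": [[[-0.328,0.126,0.05,0,0,1.66],[-0.328,0.126,0.05,0,0,1.66],[-0.328,0.126,0.05,0,0,1.66],[-0.328,0.126,0.05,0,0,1.66],[-0.328,0.126,0.05,0,0,1.66],[-0.328,0.126,0.05,0,0,1.66],[-0.328,0.126,0.05,0,0,1.66],[-0.328,0.126,0.05,0,0,1.66],[-0.328,0.126,0.05,0,0,1.66],[-0.328,0.126,0.05,0,0,1.66],[-0.328,0.126,0.05,0,0,1.66],[-0.328,0.126,0.05,0,0,1.66]]]}}

```text
clock: 4.75
eef_pos: [490.5, -53.2, 281.4]
tool_rot: [-3.141, -0.0, -0.462]
force: [-0.6, 1.2, 0.5]
width: 85.5
```

```bash
python3 - <<'E'
from h import *
s,im=snap("w2"); print(s['clock'],s['eef_pos'],s['tool_rot'],s['qpos'])
for t,z in dict(mouth=94,slot=20).items():
    for d in models.place_of("wrist",t): print(t,np.round(d["uv"],1),round(d["score"],2),np.round(on_z(im,d["uv"],z,s)[:2],1))
E
```

```text
4.75 [490.54624763 -53.23971446 281.36115628] [-3.14135212e+00 -4.12780343e-05 -4.62486694e-01] [-0.35574481  0.3872853   0.56820192  1.88795486 -0.25502838  0.93814619
 -0.13141957]
mouth [246.5  98. ] 0.65 [513.3  10.7]
slot [250.5 101.3] 0.72 [514.4   5.7]
```

View pics/w2.png

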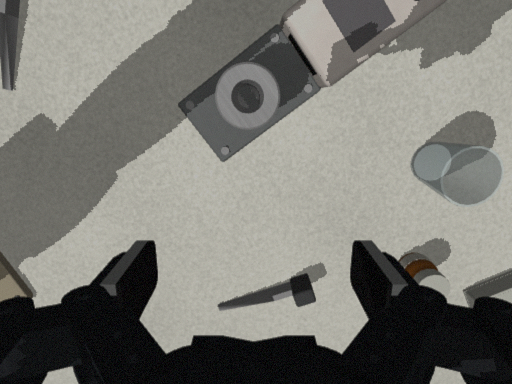

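```bash
python3 - <<'E'
from h import *
s,im=load("w2"); a=im["color"]
g=cv2.cvtColor(a,cv2.COLOR_BGR2GRAY)
print(g[96,200:300]); print(g[50:150,247])
overlay(im,s,[ring(32,74),ring(16,74),box(0,0,-10,150,90,20)],(515,10,-.2),20,(165,10,345,175),4,"pics/ov2.png")
E
```

```text
[ 52  57  57  55  55  52  55  57  62  86  92  91  90  92  92 111 121 139
 137 131 131 130 130 132 135 136 133 131 130 129 131  82  59  57  61  61
  61  64  71  69  64  57  55  60  53  59  58  54  55  55  56  58  54  54
  56  61  70  69  69  52  79  77  73  85 131 133 134 133 132 132 128 135
 133 131 134 141 138 141 110  92  68  51  54  54  56  55  56  56  53  55
  55  57  56  60  57  59  60  88  91  92]
[ 57  57  57  59  60  58  54  58  60  60  55  68  90 105 131 138 140 137
 137 134 137 135 134 137 137 130 129 135 136  96  69  63  67  49  40  52
  54  60  57  59  59  57  59  52  56  57  54  52  58  55  58  57  55  55
  55  74  72  68  61  56  58  55  60 108 132 133 134 130 128 128 132 128
 128 126 128 132 135 127 111 106  94  91  90  92  94  92  88  92  93  91
  92  90  85  80 112 168 182 183 181 178]
```

View pics/ov2.png

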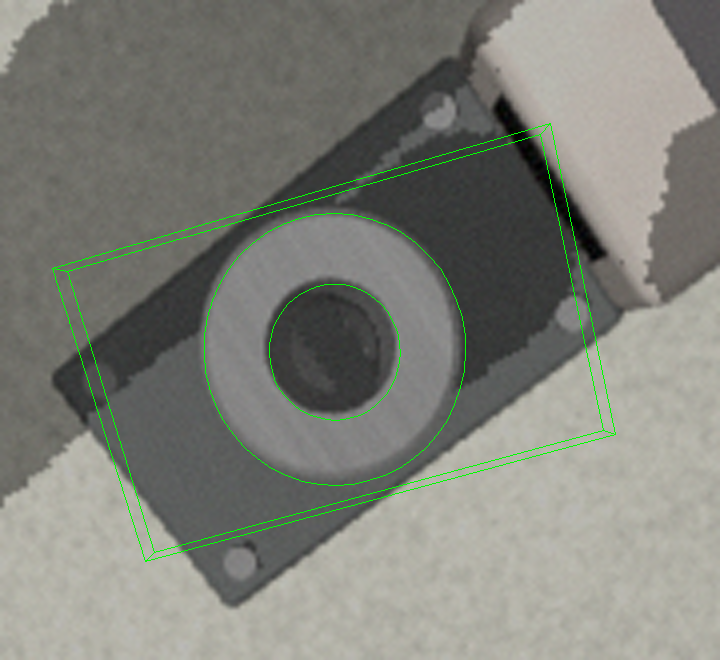

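```bash
python3 - <<'E'
from h import *
s,im=load("w2"); a=im["color"]
g=cv2.cvtColor(a,cv2.COLOR_BGR2GRAY)
m=np.zeros(g.shape,np.uint8); m[55:140,205:290]=(g[55:140,205:290]>118)
l,lab,stt,cen=cv2.connectedComponentsWithStats(m); k=1+np.argmax(stt[1:,4]); m=(lab==k).astype(np.uint8)
cs,_=cv2.findContours(m,cv2.RETR_CCOMP,cv2.CHAIN_APPROX_NONE)
for c in cs:
    if len(c)<40: continue
    P=np.array([on_z(im,p[0],94,s)[:2] for p in c])
    A=np.c_[2*P,np.ones(len(P))]; x=np.linalg.lstsq(A,(P**2).sum(1),rcond=None)[0]; r=np.sqrt(x[2]+x[0]**2+x[1]**2)
    d=np.hypot(*(P-x[:2]).T)-r; ok=abs(d)<1.2
    x=np.linalg.lstsq(A[ok],(P[ok]**2).sum(1),rcond=None)[0]; r=np.sqrt(x[2]+x[0]**2+x[1]**2); print(len(c),ok.sum(),x[:2],r)
# plate: pixel lines from overlay coords/4 + (165,10)
pts=np.array([[52,380],[232,607],[620,312],[448,58]])/4+[165,10]
W=np.array([on_z(im,p,20,s)[:2] for p in pts]); print(W)
for i,j in((1,2),(0,3),(1,0)):
    d=W[j]-W[i]; print(np.arctan2(d[1],d[0]),np.hypot(*d))
E
```

```text
176 176 [514.41707354  11.96066863] 29.62923536809033
100 100 [514.56584318  11.92655623] 16.739368750149826
[[434.41171877  40.84658525]
 [450.29112244 -44.61508202]
 [595.07284842 -17.57254944]
 [578.86885446  67.20262162]]
0.18465365906266376 147.2855958585823
0.18046390598628623 146.8417675709466
1.7545085874719173 86.92440413185963
```

{"op": "move_arm", "data": {"moves": [[[-0.081,-0.264,0,0,0,0],[-0.081,-0.264,0,0,0,0],[-0.081,-0.264,0,0,0,0],[-0.081,-0.264,0,0,0,0],[-0.081,-0.264,0,0,0,0],[-0.081,-0.264,0,0,0,0],[-0.081,-0.264,0,0,0,0],[-0.081,-0.264,0,0,0,0]]]}}

```text
clock: 5.9
eef_pos: [536.4, 216.9, 281.6]
tool_rot: [3.141, -0.0, -0.467]
force: [-0.3, -0.9, -0.1]
width: 85.4
```

```bash
python3 - <<'E'
from h import *
s,im=snap("w3"); print(s['clock'],s['eef_pos'],s['tool_rot'],s['qpos'])
m=im["color"].max(2)<50
u=proj(im,(567,282,125),s); x,y=np.round(u).astype(int); print(u)
mm=np.zeros(m.shape,np.uint8); y0=max(0,y-50); mm[y0:y+50,x-50:x+50]=m[y0:y+50,x-50:x+50]
l,lab=cv2.connectedComponents(mm); mm=lab==lab[y,x]
f=fitbox(im,s,mm,[box(0,0,0,26,42,44)],(567,282,-.45),114,(x-60,max(0,y-60),x+60,y+60)); print(f)
overlay(im,s,[box(0,0,0,26,42,44),ring(28,-30),ring(28,-22)],f,114,(x-65,max(0,y-65),x+65,y+65),5,"pics/ov3.png")
E
```

```text
5.9 [536.3979885  216.94589703 281.5950789 ] [ 3.14122596e+00 -3.49336209e-04 -4.67008269e-01] [-0.76731443  0.51628777  0.52385789  1.66834975 -0.29061961  1.03539333
 -0.61733509]
[252.66196739  92.77934701]
(np.float64(567.1873254691976), np.float64(281.7376820738279), np.float64(-0.49918566369205236), np.float64(0.8934300843302608))
```

View pics/ov3.png

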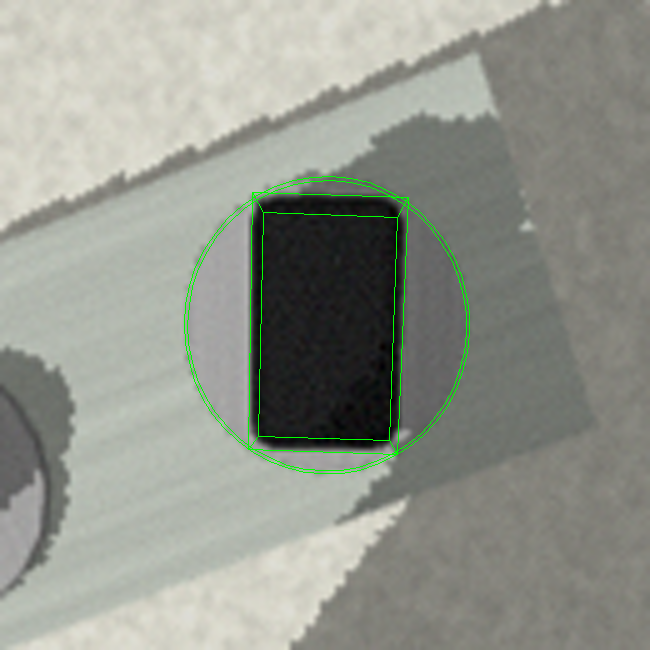

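{"op": "move_arm", "data": {"moves": [[[-0.002,-0.05,0.03,0,0,0],[-0.002,-0.072,0.06,0,0,0],[-0.002,-0.072,0.09,0,0,0],[-0.002,-0.072,0.115,0,0,0],[-0.002,-0.072,0.14,0,0,0],[-0.002,-0.072,0.16,0,0,0],[-0.002,-0.072,0.175,0,0,0],[-0.002,-0.072,0.184,0,0,0],[-0.002,-0.072,0.184,0,0,0],[-0.002,-0.072,0.184,0,0,0]]], "jaw": 0.7}}

```text
clock: 7.2
eef_pos: [567.2, 284.5, 98.0]
tool_rot: [-3.141, -0.001, -0.464]
force: [-0.6, -1.0, -0.4]
width: 60.0
```

```bash
python3 - <<'E'
from h import *
s,im=snap("w4"); print(s['clock'],s['eef_pos'],s['tool_rot'],s['width'],s['force'])
E
```

```text
7.2 [567.22170844 284.45489469  98.00977109] [-3.14060487e+00 -7.79265769e-04 -4.64121195e-01] 60.015070898075365 [-0.60620016 -0.97225378 -0.39219866]
```

View pics/w4.png

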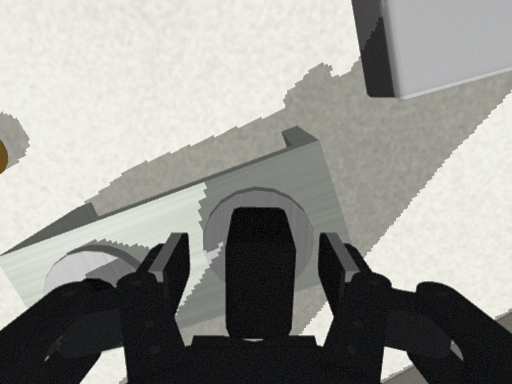

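{"op": "move_arm", "data": {"moves": [[[0.002,0.002,0,0,0,0],[0.002,0.002,0,0,0,0]]]}}

```text
clock: 7.5
eef_pos: [567.9, 281.3, 97.7]
tool_rot: [-3.141, -0.001, -0.465]
force: [0.1, 0.4, -0.3]
width: 59.8
```

{"op": "move_arm", "data": {"moves": [[[0,0,0,0,0,0],[0,0,0,0,0,0],[0,0,0,0,0,0],[0,0,0,0,0,0],[0,0,0,0,0,0],[0,0,0,0,0,0]]], "jaw": 0}}

```text
clock: 8.25
eef_pos: [567.7, 281.8, 97.5]
tool_rot: [-3.141, -0.0, -0.464]
force: [0.2, -0.1, 3.3]
width: 25.2
```

```bash
python3 - <<'E'
from h import *
s,im=snap("w5"); print(s['clock'],s['eef_pos'],s['tool_rot'],s['width'],s['force'])
E
```

```text
8.25 [567.71801375 281.78739611  97.51740827] [-3.14120304e+00 -1.80608566e-04 -4.63957607e-01] 25.1503727522037 [ 0.15894494 -0.11699871  3.3249681 ]
```

View pics/w5.png

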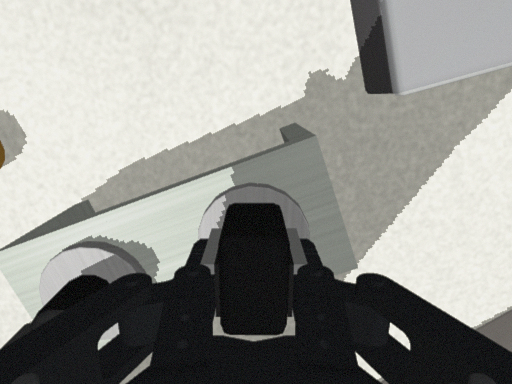

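{"op": "move_arm", "data": {"moves": [[[0,0,-0.01,0,0,0],[0,0,-0.03,0,0,0],[0,0,-0.06,0,0,0],[0,0,-0.09,0,0,0],[0,0,-0.105,0,0,0],[0,0,-0.105,0,0,0],[0.008,0.03,-0.105,0,0,-0.05],[0.02,0.07,-0.105,0,0,-0.15],[0.03,0.115,-0.105,0,0,-0.25],[0.043,0.16,-0.105,0,0,-0.35],[0.055,0.2,-0.105,0,0,-0.45],[0.065,0.235,-0.105,0,0,-0.55],[0.07,0.256,-0.105,0,0,-0.62],[0.073,0.265,-0.105,0,0,-0.647],[0.073,0.265,-0.105,0,0,-0.647],[0.073,0.265,-0.105,0,0,-0.647]]]}}

```text
clock: 10.3
eef_pos: [513.9, 12.8, 201.6]
tool_rot: [-3.141, 0.001, 0.183]
force: [0.6, 0.2, -3.3]
width: 25.4
```

```bash
python3 - <<'E'
from h import *
s,im=snap("w6"); print(s['clock'],s['eef_pos'],s['tool_rot'],s['width'],s['force'],s['torque'],s['qpos'])
_,a=snap("s6","scene");_,b=snap("d6","side")
for n,i in(("scene",a),("side",b)):
    for t in("plug_grip","plug_tang","mouth"):
        for d in models.place_of(n,t)[:1]: print(n,t,np.round(d["uv"],1),round(d["score"],2))
    p=s['eef_pos']; print(proj(i,p+[0,0,16.5]),proj(i,p+[0,0,16.5-95.5]),proj(i,(514.5,11.9,94)))
def c(i,u,w=40):
    x,y=np.int32(u); return cv2.resize(i["color"][y-w:y+w,x-w:x+w],(390,390),interpolation=cv2.INTER_CUBIC)
cv2.imwrite("pics/c6.png",np.hstack([c(a,proj(a,(514,12,125))),c(b,proj(b,(514,12,125)))]))
E
```

```text
10.3 [513.88025427  12.77783412 201.5924819 ] [-3.14098831e+00  1.27077870e-03  1.83239742e-01] 25.43052578770333 [ 0.60735199  0.16633249 -3.2958409 ] [ 0.03989498  0.00908579 -0.00309602] [-0.27579509  0.48968071  0.28491883  1.93088255 -0.19600354  0.74890855
  0.30497153]
scene plug_grip [283.1 164.8] 0.61
scene plug_tang [280.3 199.5] 0.71
scene mouth [279.2 205. ] 0.68
[283.59003442 166.68035486] [281.78345617 196.20144048] [280.89245911 204.30876101]
side plug_grip [255.6 160. ] 0.73
side plug_tang [250.3 187.9] 0.85
side mouth [252.6 193.1] 0.63
[249.69095465 161.68269562] [249.81923209 186.38925177] [250.07108777 193.46534324]
```

View pics/c6.png

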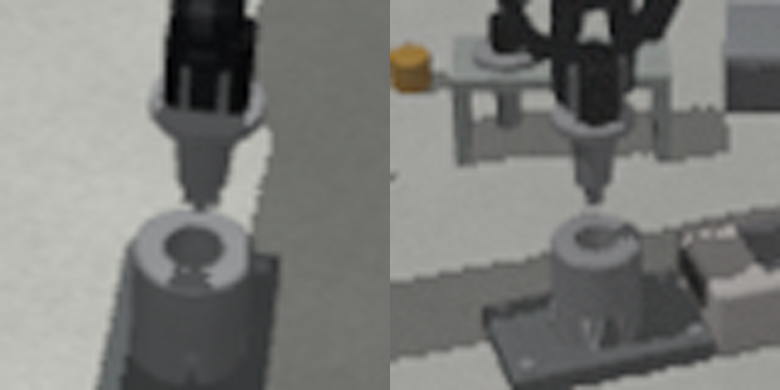

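View pics/w6.png

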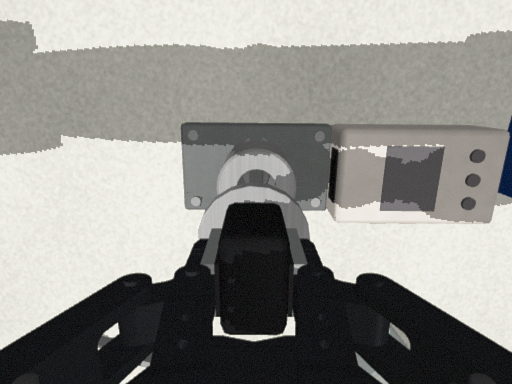

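```bash
python3 - <<'E'
from h import *
s,im=load("w6"); p=s['eef_pos']
overlay(im,s,[ring(32,74),ring(16,74),box(0,0,-10,150,90,20)],(514.5,11.9,.183),20,(165,105,345,225),4.4,"pics/ov6.png")
E
```

```text
(no output)
```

View pics/ov6.png

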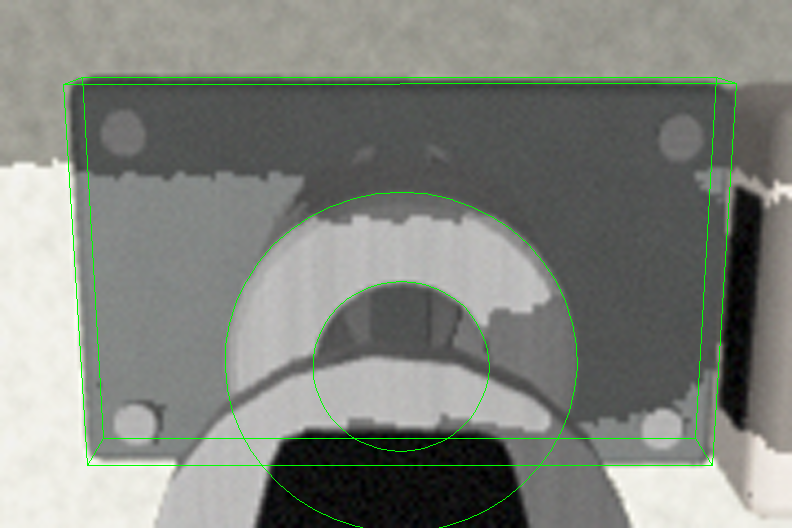

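{"op": "move_arm", "data": {"moves": [[[0.0005,0.001,0.012,0,0,0],[0.0005,0.001,0.024,0,0,0],[0.0005,0.001,0.036,0,0,0],[0.0005,0.001,0.048,0,0,0],[0.0005,0.001,0.058,0,0,0],[0.0005,0.001,0.068,0,0,0],[0.0005,0.001,0.075,0,0,0],[0.0005,0.001,0.08,0,0,0],[0.0005,0.001,0.08,0,0,0]]]}}

```text
clock: 11.88
eef_pos: [515.2, 11.0, 122.2]
tool_rot: [3.141, -0.0, 0.183]
force: [0.6, 0.3, -2.6]
width: 25.3
```

```bash
python3 - <<'E'
from h import *
s=st(); print(s['clock'],s['eef_pos'],s['tool_rot'],s['width'],s['force'],s['torque'])
E
```

```text
11.875 [515.2419998   11.04871672 122.1785566 ] [ 3.14140793e+00 -4.50832202e-04  1.82916243e-01] 25.341623639100117 [ 0.62905291  0.27475268 -2.64945854] [-0.04305233 -0.23032711  0.04560106]
```

{"op": "move_arm", "data": {"moves": [[[0,0,0.003,0,0,0],[0,0,0.006,0,0,0],[0,0,0.009,0,0,0],[0,0,0.009,0,0,0]]]}}

```text
clock: 12.38
eef_pos: [515.9, 11.2, 113.4]
tool_rot: [3.141, -0.002, 0.183]
force: [4.1, 0.9, -3.4]
width: 25.1
```

```bash
cat > p.py <<'E'
from h import *
s=st(); print(s['clock'],s['eef_pos'].round(2),s['tool_rot'].round(3),s['width'].round(2),s['force'].round(2),s['torque'].round(2))
E
python3 p.py
```

```text
Traceback (most recent call last):
  File "p.py", line 2, in <module>
    s=st(); print(s['clock'],s['eef_pos'].round(2),s['tool_rot'].round(3),s['width'].round(2),s['force'].round(2),s['torque'].round(2))
                                                                          ^^^^^^^^^^^^^^^^
AttributeError: 'float' object has no attribute 'round'
```

{"op": "move_arm", "data": {"moves": [[[0.001,0,0,0,0,0],[0.001,0,0.001,0,0,0],[0.001,0,0.002,0,0,0],[0.001,0,0.002,0,0,0]]]}}

```text
clock: 12.88
eef_pos: [516.0, 11.2, 112.2]
tool_rot: [-3.141, -0.001, 0.183]
force: [-0.7, -0.5, 6.9]
width: 25.6
```

```bash
sed -i "s/s\['width'\].round(2)/round(float(s['width']),2)/" p.py; python3 p.py
```

```text
12.875 [516.03  11.17 112.18] [-3.141e+00 -1.000e-03  1.830e-01] 25.62 [-0.66 -0.48  6.93] [-0.08 -0.05 -0.02]
```

{"op": "move_arm", "data": {"moves": [[[0,0,0.0005,0,0,0.1],[0,0,0.001,0,0,-0.1],[0,0,0.0015,0,0,0.1],[0,0,0.002,0,0,-0.1],[0,0,0.002,0,0,0.1]]]}}

```text
clock: 13.5
eef_pos: [516.0, 11.1, 110.0]
tool_rot: [-3.141, -0.001, 0.081]
force: [0.5, 0.4, 2.9]
width: 25.4
```

```bash
python3 p.py
```

```text
13.5 [516.    11.13 109.98] [-3.141e+00 -1.000e-03  8.100e-02] 25.43 [0.45 0.4  2.9 ] [-0.11 -0.06  0.35]
```

{"op": "move_arm", "data": {"moves": [[[0,0,0.0005,0,0,-0.2],[0,0,0.001,0,0,0],[0,0,0.0015,0,0,-0.2],[0,0,0.002,0,0,0],[0,0,0.0025,0,0,-0.2],[0,0,0.0025,0,0,0]]]}}

```text
clock: 14.25
eef_pos: [516.0, 11.1, 107.9]
tool_rot: [-3.141, -0.001, 0.082]
force: [0.6, -0.0, 6.8]
width: 25.2
```

```bash
python3 p.py
```

```text
14.25 [516.    11.15 107.94] [-3.141e+00 -1.000e-03  8.200e-02] 25.2 [ 0.64 -0.03  6.81] [-0.18  0.17  0.54]
```

{"op": "move_arm", "data": {"moves": [[[0,0,0.0005,0,0,-0.2],[0,0,0.001,0,0,0],[0,0,0.0015,0,0,-0.2],[0,0,0.002,0,0,0],[0,0,0.002,0,0,-0.2],[0,0,0.002,0,0,0]]]}}

```text
clock: 15.0
eef_pos: [516.1, 11.2, 107.4]
tool_rot: [-3.14, -0.001, 0.083]
force: [-4.4, -0.5, 23.5]
width: 25.2
```

```bash
python3 p.py
```

```text
15.0 [516.11  11.18 107.4 ] [-3.14e+00 -1.00e-03  8.30e-02] 25.22 [-4.44 -0.48 23.45] [-0.34  1.01  0.82]
```

{"op": "move_arm", "data": {"moves": [[[0,0,0.0004,0,0,-0.2],[0,0,0.0006,0,0,0],[0,0,0.0006,0,0,-0.2],[0,0,0.0006,0,0,-0.1],[0,0,0.0006,0,0,-0.1]]]}}

```text
clock: 15.62
eef_pos: [516.1, 11.2, 107.4]
tool_rot: [-3.141, -0.002, 0.183]
force: [-5.2, -0.2, 29.6]
width: 25.5
```

```bash
python3 - <<'E'
exec(open('p.py').read())
_,a=snap("s7","scene");_,b=snap("d7","side");_,w=snap("w7")
def c(i,u,w=32):
    x,y=np.int32(u); return cv2.resize(i["color"][y-w:y+w,x-w:x+w],(390,390),interpolation=cv2.INTER_CUBIC)
cv2.imwrite("pics/c7.png",np.hstack([c(a,proj(a,(514,12,95))),c(b,proj(b,(514,12,95)))]))
E
```

```text
15.625 [516.12  11.18 107.37] [-3.141e+00 -2.000e-03  1.830e-01] 25.47 [-5.17 -0.24 29.62] [-0.26  1.33  0.16]
```

View pics/c7.png

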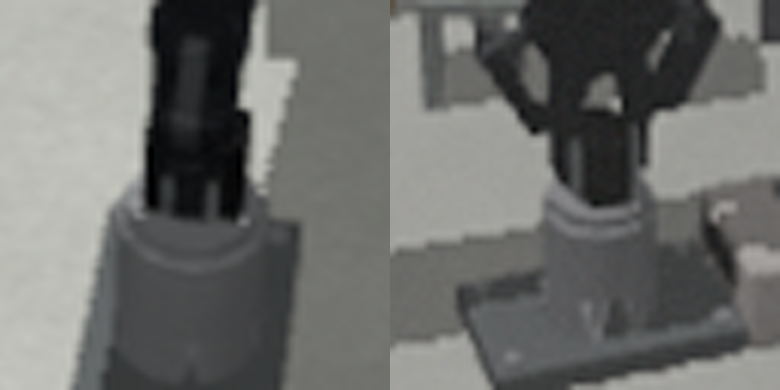

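{"op": "move_arm", "data": {"moves": [[[-0.0003,0,-0.0012,0,0,0],[-0.0003,0,-0.0024,0,0,0],[-0.0003,0,-0.0024,0,0,0]]]}}

```text
clock: 16.15
eef_pos: [516.1, 11.2, 107.4]
tool_rot: [3.141, -0.001, 0.184]
force: [0.9, 0.4, 10.1]
width: 25.4
```

{"op": "move_arm", "data": {"moves": [[[0,0,0,0,0,0],[0,0,0,0,0,0],[0,0,0,0,0,0],[0,0,0,0,0,0]]], "jaw": 0.75}}

```text
clock: 16.65
eef_pos: [515.3, 11.3, 106.4]
tool_rot: [-3.141, 0.001, 0.183]
force: [-0.4, -0.1, -0.8]
width: 63.9
```

```bash
python3 p.py
```

```text
16.65 [515.3   11.26 106.36] [-3.141e+00  1.000e-03  1.830e-01] 63.86 [-0.38 -0.12 -0.8 ] [ 0.08  0.04 -0.02]
```

{"op": "move_arm", "data": {"moves": [[[0,0,-0.03,0,0,0],[0,0,-0.07,0,0,0],[0,0,-0.12,0,0,0],[0,0,-0.144,0,0,0],[-0.03,0.045,-0.144,0,0,0.15],[-0.163,0.233,-0.144,0,0,1.88],[-0.163,0.233,-0.144,0,0,1.88],[-0.163,0.233,-0.144,0,0,1.88],[-0.163,0.233,-0.144,0,0,1.88],[-0.163,0.233,-0.144,0,0,1.88],[-0.163,0.233,-0.144,0,0,1.88],[-0.163,0.233,-0.144,0,0,1.88],[-0.163,0.233,-0.144,0,0,1.88],[-0.163,0.233,-0.144,0,0,1.88],[-0.163,0.233,-0.144,0,0,1.88],[-0.163,0.233,-0.144,0,0,1.88],[-0.163,0.233,-0.144,0,0,1.88]]], "jaw": 1}}

```text
clock: 18.77
eef_pos: [397.7, -247.5, 250.6]
tool_rot: [-3.141, 0.0, -1.695]
force: [-0.1, -0.2, 0.0]
width: 85.8
```

```bash
python3 - <<'E'
exec(open('p.py').read())
s,w=snap("w8"); print(s['qpos'].round(2))
for t,z in dict(wedge_grip=22,wedge_nose=0).items():
    for d in models.place_of("wrist",t): print(t,np.round(d["uv"],1),round(d["score"],2),np.round(on_z(w,d["uv"],z,s)[:2],1))
_,a=snap("s8","scene");_,b=snap("d8","side")
def c(i,u,w=32):
    x,y=np.int32(u); return cv2.resize(i["color"][y-w:y+w,x-w:x+w],(390,390),interpolation=cv2.INTER_CUBIC)
cv2.imwrite("pics/c8.png",np.hstack([c(a,proj(a,(514,12,105))),c(b,proj(b,(514,12,105)))]))
for n,i in(("scene",a),("side",b)):
    for d in models.place_of(n,"plug_grip")[:2]: print(n,d,proj(i,(514.5,11.9,124)))
E
```

```text
18.775 [ 397.69 -247.48  250.63] [-3.141  0.    -1.695] 85.77 [-0.11 -0.16  0.04] [ 0.01  0.02 -0.  ]
[-0.12  0.47  0.89  2.   -0.47  0.89 -0.67]
wedge_grip [256.5  97.9] 0.69 [ 463.2 -258.8]
wedge_nose [252.7 204.9] 0.75 [ 333.4 -238.1]
scene {'uv': [283.5, 194.9], 'score': 0.76} [281.39936739 195.87868625]
scene {'uv': [155.4, 226.3], 'score': 0.33} [281.39936739 195.87868625]
side {'uv': [253.7, 183.1], 'score': 0.79} [250.03649186 186.17522066]
```

View pics/w8.png

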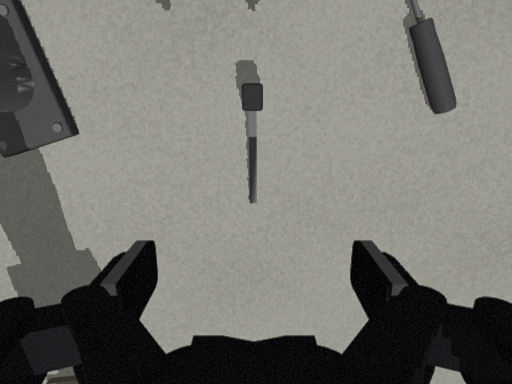

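View pics/c8.png

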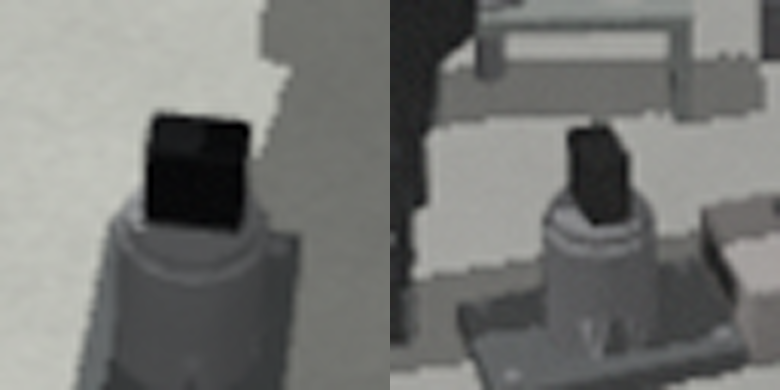

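```bash
python3 - <<'E'
from h import *
s,im=load("w8"); a=im["color"]; g=a.max(2)
for r in (90,100,107,115,125,135,140,150,165,180,195,200,202,204): print(r,g[r,240:268])
m=np.zeros(g.shape,np.uint8); m[75:118,235:270]=g[75:118,235:270]<62
l,lab=cv2.connectedComponents(m); m=lab==lab[97,252]; print(m.sum(),np.argwhere(m).min(0),np.argwhere(m).max(0))
f=fitbox(im,s,m,[box(0,0,0,28,22,44)],(464,-258,3.0),22,(225,65,285,130)); print(f)
bl=lambda w:np.array([[128,-4.5,-22],[128,4.5,-22],[43,-4.5,-22],[43,4.5,-22],[128,-4.5,-17],[128,4.5,-17],[43,-4.5,0],[43,4.5,0]])
f2=(f[0],f[1],3.01)
overlay(im,s,[box(0,0,0,28,22,44),bl(0)],f2,22,(215,65,295,215),5,"pics/ov8.png")
E
```

```text
90 [ 97  81  42  43  52  53  55  53  55  53  51  53  54  56  55  61  53  55
  54  56  49  46  55 154 159 157 159 160]
100 [156 122  58  44  49  54  54  52  57  56  51  55  54  52  51  52  54  57
  57  54  52  39  54 151 161 161 160 159]
107 [157 153  64  45  51  54  53  57  52  54  58  54  56  57  53  53  48  60
  55  57  54  48  58 156 163 162 161 158]
115 [163 161 162 161 162 108  94  94 101 115 114 111 113 110 114 113 137 162
 162 163 158 157 159 156 156 162 162 159]
125 [159 163 162 162 161 107  97  96 105 114 113 113 114 113 113 115 122 153
 152 154 157 158 161 161 161 159 162 161]
135 [159 162 161 160 163 156 108  97 100 110 113 113 115 115 114 115 126 158
 155 153 153 157 158 156 155 158 156 158]
140 [152 160 159 158 161 160 154 109  88  55  48  43  50  45  51  51  86 154
 156 157 158 160 158 160 155 155 156 161]
150 [149 152 154 153 154 159 157 107  95  53  43  47  49  55  47  52  83 150
 151 153 154 153 158 158 152 150 146 148]
165 [152 156 156 158 154 154 156 102  95  62  52  51  48  51  58  68 101 150
 155 156 157 152 155 151 160 162 160 159]
180 [161 160 156 154 152 156 159 148 105  69  46  43  49  61  72  85 115 152
 154 157 156 155 156 155 163 160 157 158]
195 [156 158 157 156 154 153 159 161 120  74  50  53  69  73  89  95 119 152
 149 152 155 157 161 158 156 153 151 156]
200 [161 159 161 158 154 150 158 150 153 120  64  63  73  85  92 104 117 154
 156 157 152 154 156 155 162 161 158 155]
202 [154 159 160 159 157 157 154 150 151 128  72  71  82  91  99 111 125 147
 150 155 153 150 151 156 160 164 156 152]
204 [151 156 158 157 157 155 155 150 156 154 150 150 159 160 163 159 156 152
 151 158 159 155 156 153 155 161 156 159]
565 [ 83 241] [110 262]
(np.float64(464.99064868401274), np.float64(-253.95708376921866), np.float64(3.0199018355785516), np.float64(0.931023816888339))
```

View pics/ov8.png

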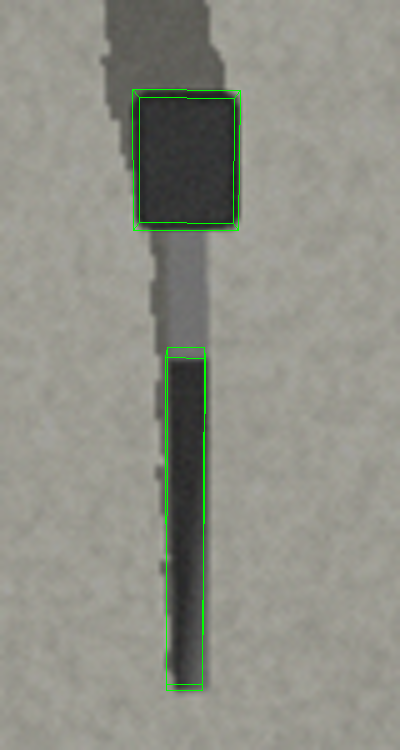

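{"op": "move_arm", "data": {"moves": [[[-0.002,-0.05,0.03,0,0,0.005],[-0.002,-0.068,0.075,0,0,0.005],[-0.002,-0.068,0.12,0,0,0.005],[-0.002,-0.068,0.155,0,0,0.005],[-0.002,-0.068,0.175,0,0,0.005],[-0.002,-0.068,0.175,0,0,0.005],[-0.002,-0.068,0.175,0,0,0.005]]], "jaw": 0.7}}

```text
clock: 20.0
eef_pos: [465.9, -254.6, 76.3]
tool_rot: [-3.141, -0.001, -1.702]
force: [-0.6, -0.4, 0.7]
width: 59.7
```

```bash
python3 - <<'E'
exec(open('p.py').read())
s,w=snap("w9")
E
```

```text
20.0 [ 465.86 -254.59   76.33] [-3.141e+00 -1.000e-03 -1.702e+00] 59.73 [-0.59 -0.36  0.65] [-0.07  0.05 -0.03]
```

View pics/w9.png

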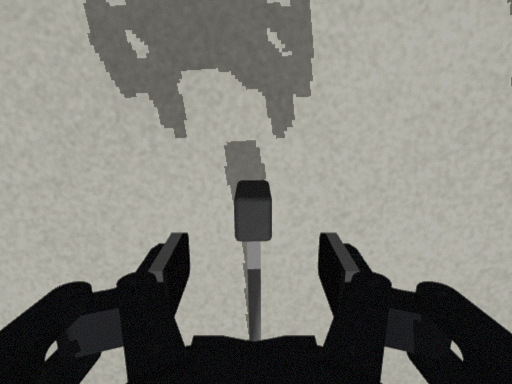

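{"op": "move_arm", "data": {"moves": [[[0,0.001,0.025,0,0,0],[0,0.001,0.045,0,0,0],[0,0.001,0.058,0,0,0],[0,0.001,0.066,0,0,0],[0,0.001,0.066,0,0,0],[0,0.001,0.066,0,0,0]]]}}

```text
clock: 20.8
eef_pos: [464.8, -254.3, 10.1]
tool_rot: [-3.141, -0.0, -1.702]
force: [0.1, -0.6, 0.8]
width: 59.4
```

{"op": "move_arm", "data": {"moves": [[[0,0,0,0,0,0],[0,0,0,0,0,0],[0,0,0,0,0,0],[0,0,0,0,0,0],[0,0,0,0,0,0],[0,0,0,0,0,0]]], "jaw": 0}}

```text
clock: 21.55
eef_pos: [464.7, -254.2, 10.0]
tool_rot: [-3.141, -0.0, -1.702]
force: [-0.6, 0.9, 5.9]
width: 21.1
```

```bash
python3 - <<'E'
exec(open('p.py').read())
s,w=snap("w10")
E
```

```text
21.55 [ 464.68 -254.16   10.01] [-3.141 -0.    -1.702] 21.09 [-0.62  0.9   5.91] [0.03 0.09 0.05]
```

View pics/w10.png

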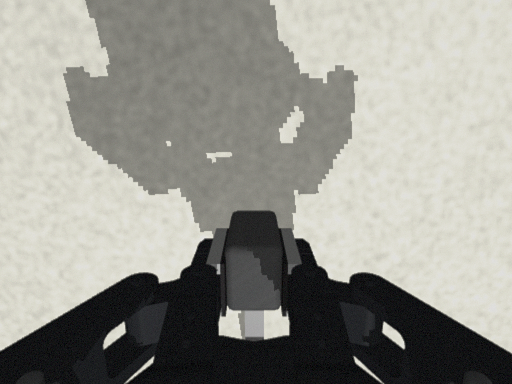

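{"op": "move_arm", "data": {"moves": [[[0,0,-0.02,0,0,0],[0,0,-0.06,0,0,0],[0,0,-0.11,0,0,0],[0,0,-0.16,0,0,0],[0,0,-0.19,0,0,0],[-0.02,0.002,-0.19,0,0,-0.1],[-0.06,0.005,-0.19,0,0,-0.27],[-0.105,0.009,-0.19,0,0,-0.45],[-0.15,0.013,-0.19,0,0,-0.63],[-0.195,0.017,-0.19,0,0,-0.81],[-0.24,0.02,-0.19,0,0,-0.99],[-0.285,0.024,-0.19,0,0,-1.17],[-0.33,0.028,-0.19,0,0,-1.35],[-0.37,0.031,-0.19,0,0,-1.53],[-0.405,0.034,-0.19,0,0,-1.7],[-0.423,0.036,-0.19,0,0,-1.83],[-0.4305,0.036,-0.19,0,0,-1.885],[-0.4305,0.036,-0.19,0,0,-1.885],[-0.4305,0.036,-0.19,0,0,-1.885]]]}}

```text
clock: 23.98
eef_pos: [485.0, 176.2, 199.5]
tool_rot: [3.141, 0.001, 0.18]
force: [-0.2, -0.5, -2.1]
width: 21.0
```

```bash
python3 - <<'E'
exec(open('p.py').read())
s,w=snap("w11");_,a=snap("s11","scene"); print(s['qpos'].round(2))
for d in models.place_of("scene","wedge_nose")[:2]: print(d)
e=np.array([.1819,-.9833,0]); 
print(proj(a,s['eef_pos']+128*e+[0,0,-10]))
E
```

```text
23.975 [485.01 176.16 199.46] [3.141e+00 1.000e-03 1.800e-01] 21.03 [-0.18 -0.49 -2.13] [ 0.03 -0.01  0.04]
[-0.62  0.5   0.31  1.93 -0.21  0.75 -0.  ]
{'uv': [298.7, 179.2], 'score': 0.92}
{'uv': [349.2, 180.8], 'score': 0.59}
[298.93321111 178.03881629]
```

View pics/s11.png

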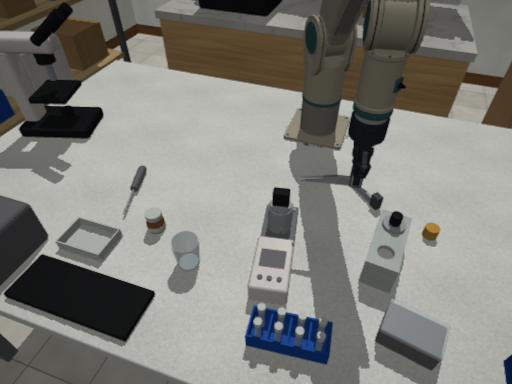

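View pics/w11.png

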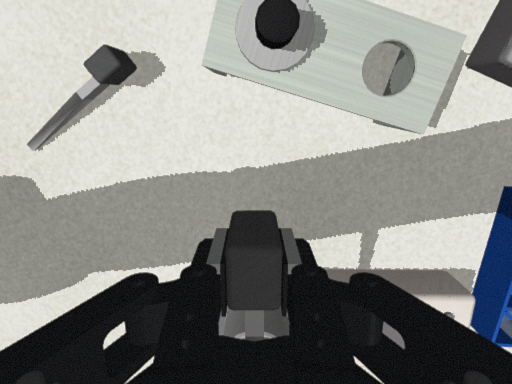

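{"op": "move_arm", "data": {"moves": [[[0.0003,-0.001,0.04,0,0,-0.003],[0.0003,-0.001,0.085,0,0,-0.003],[0.0003,-0.001,0.12,0,0,-0.003],[0.0003,-0.001,0.145,0,0,-0.003],[0.0003,-0.001,0.158,0,0,-0.003],[0.0003,-0.001,0.165,0,0,-0.003],[0.0003,-0.001,0.165,0,0,-0.003],[0.0003,-0.001,0.165,0,0,-0.003]]]}}

```text
clock: 25.12
eef_pos: [485.8, 178.8, 35.4]
tool_rot: [-3.141, -0.002, 0.186]
force: [-0.5, 0.2, -3.0]
width: 21.7
```

```bash
cat >> p.py <<'E'
d=s['eef_pos'][:2]-[514.5,11.9]; print("drive x,y of TCP",round(d@[.9833,.1819],2),round(d@[-.1819,.9833],2))
E
python3 - <<'E'
exec(open('p.py').read())
_,a=snap("s12","scene");_,b=snap("d12","side")
def c(i,u,w=32):
    x,y=np.int32(u); return cv2.resize(i["color"][y-w:y+w,x-w:x+w],(390,390),interpolation=cv2.INTER_CUBIC)
cv2.imwrite("pics/c12.png",np.hstack([c(a,proj(a,(510,50,50))),c(b,proj(b,(510,40,50)))]))
E
```

```text
25.125 [485.81 178.81  35.4 ] [-3.141e+00 -2.000e-03  1.860e-01] 21.66 [-0.46  0.18 -2.98] [0.02 0.03 0.06]
drive x,y of TCP 2.15 169.34
```

View pics/c12.png

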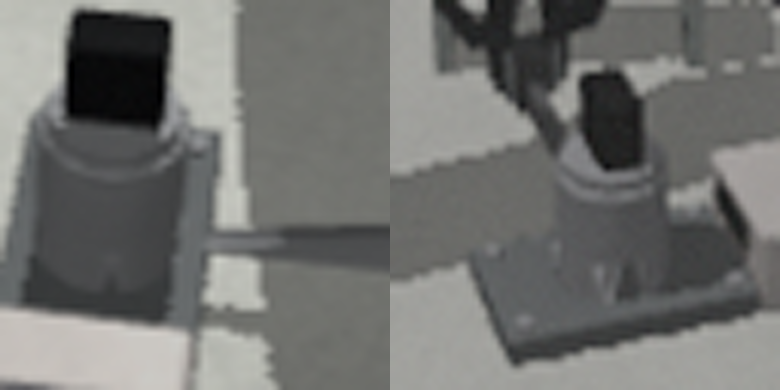

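```bash
python3 - <<'E'
from h import *
L=[]
for k in range(6):
    s=st(); d=s['eef_pos'][:2]-[514.5,11.9]; L.append([d@[.9833,.1819],d@[-.1819,.9833],s['eef_pos'][2],s['tool_rot'][2]]); get_image("side")
print(np.round(L,2),s['clock'])
E
```

```text
[[  2.05 169.39  35.35   0.19]
 [  1.97 169.38  35.25   0.19]
 [  1.86 169.38  35.14   0.19]
 [  1.74 169.35  35.01   0.19]
 [  1.69 169.33  34.94   0.19]
 [  1.63 169.3   34.83   0.19]] 25.475
```

{"op": "move_arm", "data": {"moves": [[[0,0,0.002,0,0,0.003],[0,0.003,0.002,0,0,0.003],[0,0.007,0.002,0,0,0.003],[0,0.011,0.002,0,0,0.003],[0,0.015,0.002,0,0,0.003],[0,0.015,0.002,0,0,0.003]]]}}

```text
clock: 26.28
eef_pos: [488.1, 163.3, 32.6]
tool_rot: [3.141, 0.0, 0.182]
force: [-0.7, -0.5, -1.5]
width: 21.5
```

```bash
python3 p.py
```

```text
26.275 [488.09 163.26  32.63] [3.141 0.    0.182] 21.52 [-0.69 -0.55 -1.51] [ 0.06 -0.03  0.02]
drive x,y of TCP 1.57 153.64
```

{"op": "move_arm", "data": {"moves": [[[-0.0003,0.004,0.0005,0,0,0],[-0.0003,0.009,0.001,0,0,0],[-0.0003,0.014,0.001,0,0,0],[-0.0003,0.019,0.001,0,0,0],[-0.0003,0.024,0.001,0,0,0],[-0.0003,0.024,0.001,0,0,0]]]}}

```text
clock: 27.02
eef_pos: [492.2, 139.5, 31.6]
tool_rot: [3.141, 0.0, 0.182]
force: [0.5, -0.6, -1.8]
width: 21.4
```

```bash
python3 - <<'E'
exec(open('p.py').read())
_,b=snap("d13","side");_,a=snap("s13","scene")
def c(i,u,w=32):
    x,y=np.int32(u); return cv2.resize(i["color"][y-w:y+w,x-w:x+w],(390,390),interpolation=cv2.INTER_CUBIC)
cv2.imwrite("pics/c13.png",np.hstack([c(a,proj(a,(510,30,60))),c(b,proj(b,(514,0,50)),22)]))
E
```

```text
27.025 [492.16 139.52  31.62] [3.141 0.    0.182] 21.45 [ 0.53 -0.59 -1.85] [0.06 0.05 0.05]
drive x,y of TCP 1.25 129.55
```

View pics/c13.png

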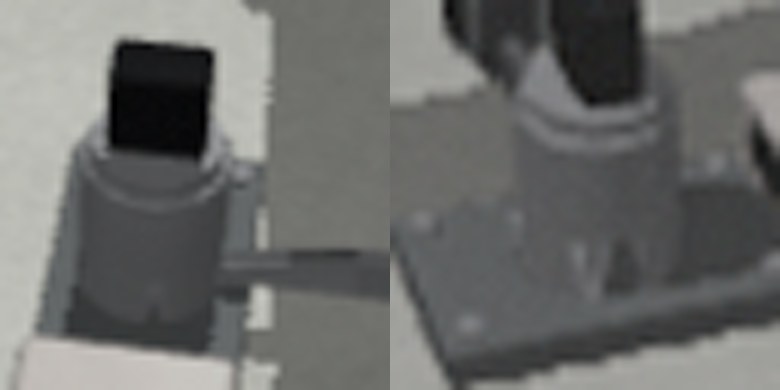

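{"op": "move_arm", "data": {"moves": [[[0,0.002,0.0008,0,0,0],[0,0.004,0.0015,0,0,0],[0,0.006,0.0015,0,0,0],[0,0.006,0.0015,0,0,0]]]}}

```text
clock: 27.62
eef_pos: [493.2, 134.0, 30.1]
tool_rot: [3.141, 0.0, 0.182]
force: [1.1, 0.9, -1.1]
width: 21.5
```

```bash
python3 p.py
```

```text
27.625 [493.19 134.01  30.09] [3.141 0.    0.182] 21.47 [ 1.09  0.92 -1.11] [0.02 0.02 0.04]
drive x,y of TCP 1.26 123.95
```

{"op": "move_arm", "data": {"moves": [[[0,0.003,0.0003,0,0,0],[0,0.006,0.0003,0,0,0],[0,0.008,0.0003,0,0,0],[0,0.008,0.0003,0,0,0]]]}}

```text
clock: 28.12
eef_pos: [494.7, 126.0, 29.9]
tool_rot: [3.141, -0.0, 0.182]
force: [0.0, -0.3, -0.5]
width: 21.6
```

```bash
python3 p.py
```

```text
28.125 [494.75 126.04  29.86] [ 3.141 -0.     0.182] 21.57 [ 0.02 -0.3  -0.52] [-0.19 -0.07  0.03]
drive x,y of TCP 1.34 115.83
```

{"op": "move_arm", "data": {"moves": [[[0,0.001,0,0,0,0],[0,0.002,0,0,0,0],[0,0.003,0,0,0,0],[0,0.003,0,0,0,0]]]}}

```text
clock: 28.62
eef_pos: [495.2, 123.3, 29.8]
tool_rot: [3.142, -0.0, 0.183]
force: [0.7, 0.7, 0.4]
width: 21.3
```

```bash
python3 p.py
```

```text
28.625 [495.21 123.34  29.84] [ 3.142 -0.     0.183] 21.27 [0.68 0.67 0.43] [-0.18 -0.01  0.06]
drive x,y of TCP 1.3 113.09
```

{"op": "move_arm", "data": {"moves": [[[0,0.001,0,0,0,0],[0,0.002,0,0,0,0],[0,0.002,0,0,0,0]]]}}

```text
clock: 29.0
eef_pos: [495.6, 121.6, 29.9]
tool_rot: [-3.141, -0.0, 0.183]
force: [0.0, 0.3, 1.4]
width: 21.5
```

```bash
python3 p.py
```

```text
29.0 [495.57 121.56  29.86] [-3.141 -0.     0.183] 21.54 [0.03 0.26 1.4 ] [ 0.    0.05 -0.01]
drive x,y of TCP 1.34 111.27
```

{"op": "move_arm", "data": {"moves": [[[0,0.001,0,0,0,0],[0,0.002,0,0,0,0],[0,0.002,0,0,0,0]]]}}

```text
clock: 29.38
eef_pos: [495.8, 120.1, 29.9]
tool_rot: [-3.141, -0.0, 0.183]
force: [-1.3, 3.5, 3.1]
width: 21.3
```

```bash
python3 p.py
```

```text
29.375 [495.85 120.14  29.91] [-3.141 -0.     0.183] 21.3 [-1.3   3.53  3.06] [ 0.58  0.19 -0.01]
drive x,y of TCP 1.35 109.83
```

{"op": "move_arm", "data": {"moves": [[[0,0.001,0,0,0,0],[0,0.002,0,0,0,0],[0,0.003,0,0,0,0],[0,0.003,0,0,0,0]]]}}

```text
clock: 29.88
eef_pos: [496.1, 118.7, 30.0]
tool_rot: [-3.139, -0.0, 0.185]
force: [-1.5, 8.0, 4.4]
width: 20.9
```

```bash
python3 p.py
```

```text
29.875 [496.14 118.67  29.99] [-3.139 -0.     0.185] 20.87 [-1.45  8.04  4.45] [1.27 0.24 0.01]
drive x,y of TCP 1.37 108.32
```

{"op": "move_arm", "data": {"moves": [[[0,0.001,0,0,0,0],[0,0.002,0,0,0,0],[0,0.003,0,0,0,0],[0,0.003,0,0,0,0]]]}}

```text
clock: 30.38
eef_pos: [496.3, 117.6, 30.0]
tool_rot: [-3.137, 0.0, 0.186]
force: [-2.2, 11.8, 6.2]
width: 20.9
```

```bash
python3 p.py
```

```text
30.375 [496.27 117.56  30.04] [-3.137  0.     0.186] 20.89 [-2.25 11.76  6.22] [ 1.93  0.43 -0.  ]
drive x,y of TCP 1.29 107.21
```

{"op": "move_arm", "data": {"moves": [[[0,0.001,0,0,0,0],[0,0.002,0,0,0,0],[0,0.003,0,0,0,0],[0,0.003,0,0,0,0]]]}}

```text
clock: 30.88
eef_pos: [496.4, 116.5, 30.1]
tool_rot: [-3.135, 0.001, 0.188]
force: [-3.5, 14.8, 7.4]
width: 21.4
```

```bash
python3 p.py
```

```text
30.875 [496.37 116.5   30.09] [-3.135e+00  1.000e-03  1.880e-01] 21.43 [-3.52 14.81  7.4 ] [ 2.69  0.57 -0.05]
drive x,y of TCP 1.2 106.15
```

```bash
python3 - <<'E'
from h import *
_,b=snap("d14","side");_,a=snap("s14","scene");s,w=snap("w14")
def c(i,u,w=32):
    x,y=np.int32(u); return cv2.resize(i["color"][y-w:y+w,x-w:x+w],(390,390),interpolation=cv2.INTER_CUBIC)
cv2.imwrite("pics/c14.png",np.hstack([c(a,proj(a,(510,60,60)),40),c(b,proj(b,(514,0,50)),22)]))
E
```

```text
(no output)
```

View pics/c14.png

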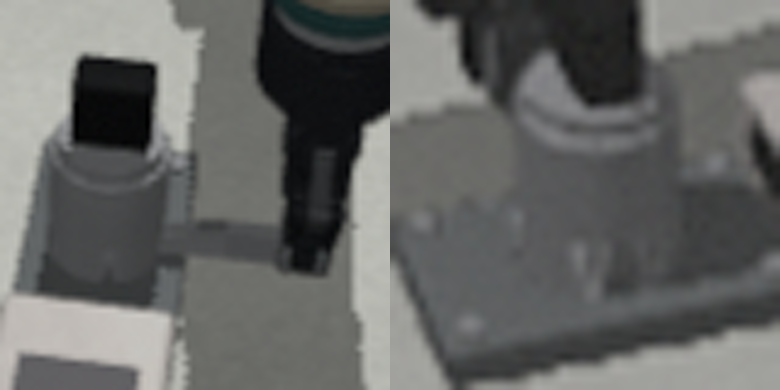

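View pics/w14.png

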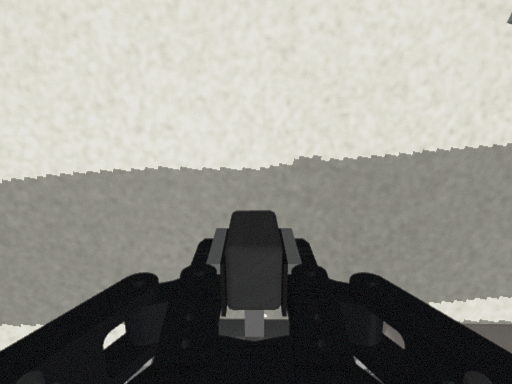

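{"op": "move_arm", "data": {"moves": [[[0,0.001,-0.0004,0,0,0],[0,0.002,-0.0006,0,0,0],[0,0.003,-0.0006,0,0,0],[0,0.003,-0.0006,0,0,0]]]}}

```text
clock: 31.52
eef_pos: [496.5, 114.7, 30.3]
tool_rot: [-3.134, 0.001, 0.189]
force: [-3.7, 17.6, 3.1]
width: 21.6
```

```bash
python3 p.py
```

```text
31.525 [496.5  114.66  30.3 ] [-3.134e+00  1.000e-03  1.890e-01] 21.58 [-3.66 17.59  3.14] [3.24 0.55 0.01]
drive x,y of TCP 1.0 104.32
```

{"op": "move_arm", "data": {"moves": [[[0,0.001,0,0,0,0],[0,0.002,0,0,0,0],[0,0.003,0,0,0,0],[0,0.003,0,0,0,0]]]}}

```text
clock: 32.02
eef_pos: [497.2, 110.8, 30.2]
tool_rot: [-3.135, 0.001, 0.189]
force: [-2.9, 15.6, 2.0]
width: 21.4
```

```bash
python3 p.py
```

```text
32.025 [497.18 110.81  30.23] [-3.135e+00  1.000e-03  1.890e-01] 21.36 [-2.94 15.61  2.  ] [2.91 0.47 0.05]
drive x,y of TCP 0.96 100.41
```

{"op": "move_arm", "data": {"moves": [[[0,0.001,0,0,0,0],[0,0.002,0,0,0,0],[0,0.003,0,0,0,0],[0,0.003,0,0,0,0]]]}}

```text
clock: 32.52
eef_pos: [497.9, 106.3, 30.1]
tool_rot: [-3.137, 0.001, 0.187]
force: [-1.1, 13.4, 0.5]
width: 21.6
```

```bash
python3 - <<'E'
exec(open('p.py').read())
_,b=snap("d15","side");_,a=snap("s15","scene")
def c(i,u,w=32):
    x,y=np.int32(u); return cv2.resize(i["color"][y-w:y+w,x-w:x+w],(390,390),interpolation=cv2.INTER_CUBIC)
cv2.imwrite("pics/c15.png",np.hstack([c(a,proj(a,(510,60,60)),40),c(b,proj(b,(514,0,70)),22)]))
E
```

```text
32.525 [497.95 106.34  30.12] [-3.137e+00  1.000e-03  1.870e-01] 21.58 [-1.1  13.42  0.46] [2.26 0.34 0.01]
drive x,y of TCP 0.9 95.88
```

View pics/c15.png

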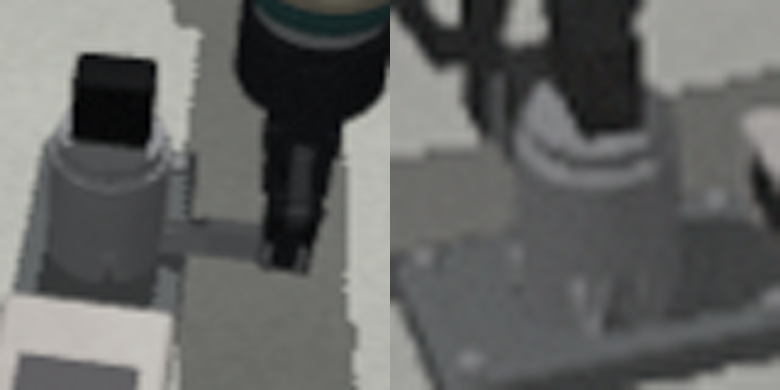

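{"op": "move_arm", "data": {"moves": [[[0,0.001,0,0,0,0],[0,0.002,0,0,0,0],[0,0.003,0,0,0,0],[0,0.004,0,0,0,0],[0,0.005,0,0,0,0]]]}}

```text
clock: 33.25
eef_pos: [499.0, 99.8, 30.1]
tool_rot: [-3.138, 0.001, 0.186]
force: [-1.8, 8.9, 0.1]
width: 21.5
```

```bash
python3 p.py
```

```text
33.25 [499.01  99.82  30.05] [-3.138e+00  1.000e-03  1.860e-01] 21.47 [-1.75  8.91  0.13] [1.59 0.25 0.02]
drive x,y of TCP 0.76 89.27
```

```bash
cat > lift.py <<'E'
from h import *
def lift(tagS,tagD):
    out=[]
    for n,ref,tag in(("scene","s8",tagS),("side","d8",tagD)):
        _,r=load(ref); _,i=load(tag)
        u0=proj(r,(514.5,11.9,124)); u1=proj(r,(514.5,11.9,134)); px=(u0-u1)[1]/10
        x,y=np.int32(np.round(u0)); 
        T=r["color"][y-14:y+8,x-11:x+12]; K=8
        up=lambda z:cv2.resize(cv2.GaussianBlur(z,(3,3),0),None,fx=K,fy=K,interpolation=cv2.INTER_CUBIC)
        S=i["color"][y-14-8:y+8+6,x-11-4:x+12+4]
        m=cv2.matchTemplate(up(S),up(T),cv2.TM_CCOEFF_NORMED); _,v,_,l=cv2.minMaxLoc(m)
        out.append((n,round(v,3),"dx px",l[0]/K-4,"lift mm",round((8-l[1]/K)/px,2)))
    return out
E
python3 - <<'E'
from lift import *
for t in (("s12","d12"),("s14","d14"),("s15","d15")): print(lift(*t))
snap("s16","scene");snap("d16","side"); print(lift("s16","d16"))
exec(open('p.py').read())
E
```

```text
[('scene', 0.98, 'dx px', -0.25, 'lift mm', np.float64(0.43)), ('side', 0.74, 'dx px', 0.625, 'lift mm', np.float64(-1.01))]
[('scene', 0.98, 'dx px', -0.25, 'lift mm', np.float64(0.43)), ('side', 0.602, 'dx px', -0.25, 'lift mm', np.float64(2.02))]
[('scene', 0.98, 'dx px', -0.25, 'lift mm', np.float64(2.59)), ('side', 0.58, 'dx px', 0.5, 'lift mm', np.float64(0.5))]
[('scene', 0.98, 'dx px', -0.25, 'lift mm', np.float64(4.32)), ('side', 0.565, 'dx px', 1.0, 'lift mm', np.float64(-0.5))]
33.35 [499.15  99.31  30.06] [-3.139e+00  1.000e-03  1.850e-01] 21.65 [-1.08  8.21  1.06] [1.5  0.25 0.06]
drive x,y of TCP 0.8 88.75
```

{"op": "move_arm", "data": {"moves": [[[0,0.001,0,0,0,0],[0,0.002,0,0,0,0],[0,0.003,0,0,0,0],[0,0.004,0,0,0,0],[0,0.005,0,0,0,0],[0,0.005,0,0,0,0]]]}}

```text
clock: 34.1
eef_pos: [500.4, 92.6, 30.0]
tool_rot: [-3.141, 0.001, 0.184]
force: [-1.0, 4.2, -0.7]
width: 21.5
```

```bash
python3 - <<'E'
from lift import *
snap("s17","scene");snap("d17","side"); print(lift("s17","d17"))
exec(open('p.py').read())
E
```

```text
[('scene', 0.98, 'dx px', -0.25, 'lift mm', np.float64(6.04)), ('side', 0.518, 'dx px', 1.5, 'lift mm', np.float64(-2.52))]
34.2 [500.39  92.3   30.03] [-3.141e+00  1.000e-03  1.830e-01] 21.13 [ 0.44  4.16 -2.6 ] [0.89 0.17 0.01]
drive x,y of TCP 0.75 81.63
```

{"op": "move_arm", "data": {"moves": [[[0,0.001,0,0,0,0],[0,0.001,0,0,0,0],[0,0.001,0,0,0,0],[0,0.001,0,0,0,0]]]}}

```text
clock: 34.7
eef_pos: [500.8, 90.5, 30.2]
tool_rot: [3.141, 0.001, 0.182]
force: [-0.9, 1.5, -6.5]
width: 21.1
```

```bash
python3 - <<'E'
from lift import *
snap("s18","scene");snap("d18","side"); print(lift("s18","d18"))
exec(open('p.py').read())
E
```

```text
[('scene', 0.981, 'dx px', -0.125, 'lift mm', np.float64(6.47)), ('side', 0.513, 'dx px', 2.0, 'lift mm', np.float64(-10.08))]
34.8 [500.88  90.48  30.22] [3.141e+00 1.000e-03 1.820e-01] 21.22 [-0.55  1.24 -5.13] [ 0.45  0.12 -0.08]
drive x,y of TCP 0.9 79.74
```

{"op": "move_arm", "data": {"moves": [[[0,0,0.0004,0,0,0],[0,0,0.0004,0,0,0],[0,0,0.0004,0,0,0]]]}}

```text
clock: 35.17
eef_pos: [501.1, 90.7, 30.1]
tool_rot: [3.141, 0.0, 0.183]
force: [-0.4, 0.6, -3.4]
width: 21.1
```

```bash
python3 p.py
```

```text
35.175 [501.1   90.65  30.05] [3.141 0.    0.183] 21.14 [-0.36  0.56 -3.42] [ 0.19  0.25 -0.05]
drive x,y of TCP 1.15 79.88
```

{"op": "move_arm", "data": {"moves": [[[0,0,0,0,0,0],[0,0,0,0,0,0],[0,0,0,0,0,0],[0,0,0,0,0,0]]], "jaw": 0.6}}

```text
clock: 35.67
eef_pos: [501.4, 91.0, 30.1]
tool_rot: [3.142, -0.001, 0.183]
force: [-0.2, -0.1, -0.4]
width: 51.5
```

```bash
python3 - <<'E'
from lift import *
snap("s19","scene");s,w=snap("w19"); snap("d19","side"); print(lift("s19","d19"))
exec(open('p.py').read())
E
```

```text
[('scene', 0.981, 'dx px', -0.25, 'lift mm', np.float64(6.91)), ('side', 0.528, 'dx px', 0.875, 'lift mm', np.float64(0.5))]
35.825 [501.17  91.06  30.02] [-3.142 -0.     0.183] 51.04 [-0.12  0.31 -0.45] [ 0.04 -0.    0.  ]
drive x,y of TCP 1.29 80.26
```

View pics/w19.png

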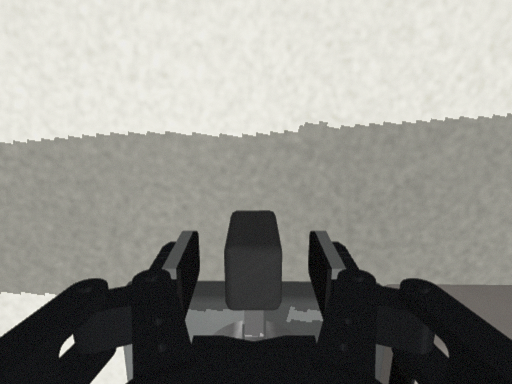

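{"op": "move_arm", "data": {"moves": [[[0,0,-0.01,0,0,0],[0,0,-0.03,0,0,0],[0,0,-0.07,0,0,0],[0,-0.01,-0.12,0,0,0],[0,-0.04,-0.16,0,0,0],[0,-0.08,-0.19,0,0,0],[0,-0.1,-0.19,0,0,0],[0,-0.1,-0.19,0,0,0]]]}}

```text
clock: 36.83
eef_pos: [482.4, 191.1, 220.7]
tool_rot: [-3.14, -0.001, 0.187]
force: [-0.3, -0.5, 0.2]
width: 51.6
```

```bash
python3 - <<'E'
from lift import *
_,a=snap("s20","scene");_,b=snap("d20","side"); print(lift("s20","d20"))
snap("w20")
exec(open('p.py').read())
for n,i in(("scene",a),("side",b)):
    for t in("plug_grip","wedge_grip"):
        for d in models.place_of(n,t)[:2]: print(n,t,d)
    print(proj(i,(514.5,11.9,130)))
def c(i,u,w=32):
    x,y=np.int32(u); return cv2.resize(i["color"][y-w:y+w,x-w:x+w],(390,390),interpolation=cv2.INTER_CUBIC)
cv2.imwrite("pics/c20.png",np.hstack([c(a,proj(a,(510,50,75)),36),c(b,proj(b,(514,30,80)),30)]))
E
```

```text
[('scene', 0.981, 'dx px', -0.25, 'lift mm', np.float64(6.91)), ('side', 0.889, 'dx px', -0.125, 'lift mm', np.float64(10.08))]
36.975 [482.86 187.71 219.83] [3.141e+00 1.000e-03 1.810e-01] 50.91 [-0.4  -0.72  0.06] [-0.01  0.01  0.02]
drive x,y of TCP 0.87 178.63
scene plug_grip {'uv': [381.9, 259.0], 'score': 0.65}
scene plug_grip {'uv': [279.4, 191.6], 'score': 0.59}
scene wedge_grip {'uv': [377.6, 202.6], 'score': 0.92}
scene wedge_grip {'uv': [310.6, 224.4], 'score': 0.84}
[281.50352854 194.1464472 ]
side plug_grip {'uv': [302.1, 280.5], 'score': 0.71}
side plug_grip {'uv': [251.2, 182.1], 'score': 0.7}
side wedge_grip {'uv': [198.6, 177.8], 'score': 0.6}
side wedge_grip {'uv': [244.8, 190.2], 'score': 0.59}
[250.02944668 184.69064396]
```

View pics/c20.png

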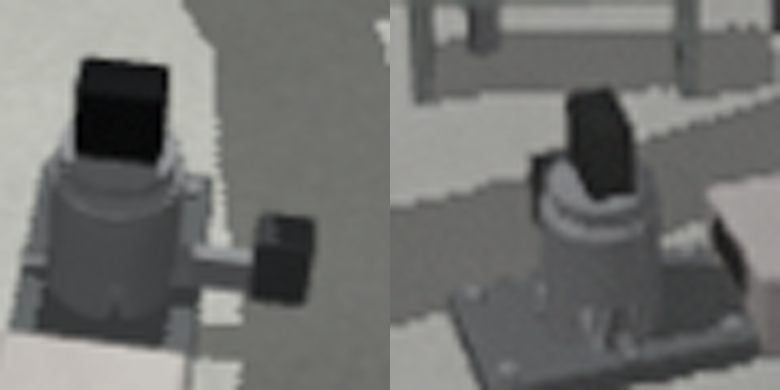

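View pics/w20.png

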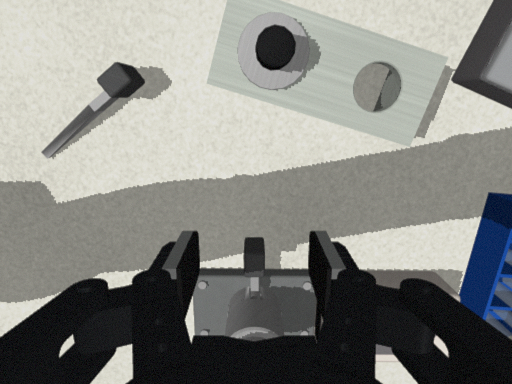

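```bash
python3 - <<'E'
from h import *
for n,r,t in(("scene","s8","s20"),("side","d8","d20"),("scene","s8","s12"),("side","d8","d12")):
    _,A=load(r);_,B=load(t)
    u0=proj(A,(514.5,11.9,124));u1=proj(A,(514.5,11.9,130)); x,y=np.int32(np.round(u0))
    res=[]
    for I in(A,B):
        g=I["color"].max(2).astype(float)
        # top edge: per column subpixel crossing of 75
        rows=[]
        for c in range(x-4,x+3):
            col=g[y-20:y+4,c]
            k=[i for i in range(1,len(col)) if col[i]<75<=col[i-1]]
            if k: i=k[-1]; rows.append(y-20+i-1+(col[i-1]-75)/(col[i-1]-col[i]))
        # bottom edge
        bot=[]
        for c in range(x-4,x+3):
            col=g[y-4:y+16,c]
            k=[i for i in range(1,len(col)) if col[i]>=65>col[i-1]]
            if k: i=k[0]; bot.append(y-4+i-1+(65-col[i-1])/(col[i]-col[i-1]))
        res.append((np.round(rows,2),np.round(bot,2)))
    px=(u0-u1)[1]/6
    print(n,t,"px/mm",round(px,3),"top lift",round(np.median(res[0][0]-res[1][0])/px,2) if len(res[0][0])==len(res[1][0]) else res,"bot lift",round(np.median(res[0][1]-res[1][1])/px,2) if len(res[0][1])==len(res[1][1]) else res)
E
```

```text
scene s20 px/mm 0.289 top lift 6.65 bot lift 6.2
side d20 px/mm 0.247 top lift 8.61 bot lift 4.93
scene s12 px/mm 0.289 top lift -0.03 bot lift 0.0
side d12 px/mm 0.247 top lift 0.04 bot lift -0.12
```

{"op": "move_arm", "data": {"moves": [[[0,0,0,-0.18,0,0],[0,0,0,-0.36,0,0],[0,0,0,-0.5,0,0],[0,0,0,-0.6,0,0],[0,0,0,-0.6,0,0],[0,0,0,-0.6,0,0]]]}}

```text
clock: 37.92
eef_pos: [483.2, 188.0, 220.4]
tool_rot: [2.542, -0.0, 0.181]
force: [0.6, -0.5, -0.6]
width: 51.1
```

```bash
python3 - <<'E'
exec(open('p.py').read())
s,im=snap("w21")
print(proj(im,(514.5,11.9,94),s))
u=proj(im,(514.5,11.9,110),s); x,y=np.int32(u)
cyl=[ring(32,74),ring(28,80),ring(28,88),box(0,0,104+6,26,42,44)-[0,0,0]]
# plug lifted 6: flange bottom 94+6 => rel plate 80..88, handle 88..132 centre 110
overlay(im,s,[ring(32,74),ring(28,80),ring(28,88),box(0,0,110,26,42,44)],(514.5,11.9,.183),20,(x-75,max(0,y-70),x+75,y+60),5,"pics/ov21.png")
E
```

```text
37.925 [483.25 188.   220.36] [ 2.542 -0.     0.181] 51.14 [ 0.6  -0.53 -0.6 ] [ 0.58  0.14 -0.01]
drive x,y of TCP 1.3 178.85
[253.9001974  227.85668167]
```

View pics/ov21.png

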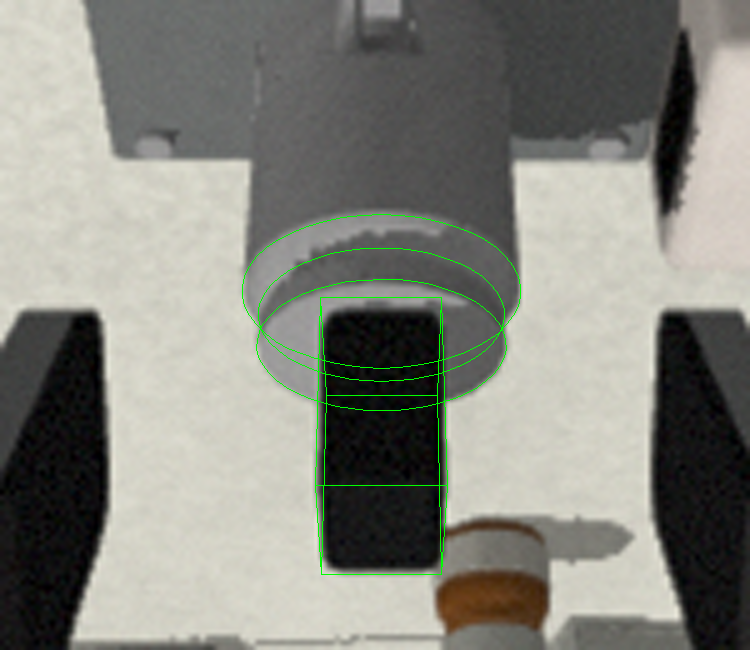

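View pics/w21.png

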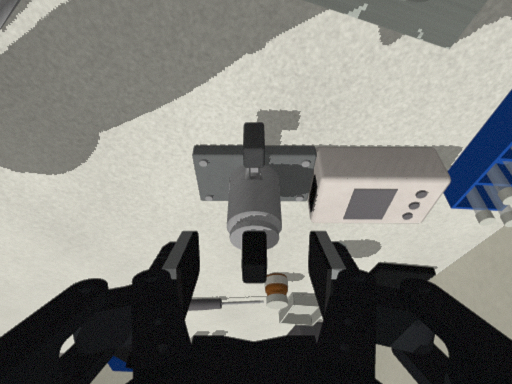

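```bash
python3 - <<'E'
from h import *
print(job.finish_job(), st()['clock'])
E
```

```text
the job is handed in; nothing more can be done
the job is handed in; nothing more can be done
```

The job is done and handed in at about 38 s. I seated the plug, released it, then broke it loose with the wedge alone.

- **Seating:** I took the flat-handled plug from the rack and aligned its tang with the slot. I pushed it in while twisting ±0.1 rad, with the force peaking at about 30 N. It stopped dead at TCP z 107.4 mm, against 107.5 mm predicted for fully home. Pictures taken after I let go showed the flange sitting on the nose.
- **Wedge:** I used the right-hand of the two wedges (y ≈ −254 mm) and pushed it in through the +y end of the slot. The jam gave at about 18 N of push, which includes friction and is a little above the 5–15 N stated for the break alone. I then released the wedge and backed the gripper clear.
- **Final lift checks:**
  - Wedge travel gave about 6.1 mm.
  - The scene camera gave 6.2–6.7 mm.
  - A slanted wrist close-up matched a 6 mm model overlay to within roughly 1 mm.
- **Disagreement:** The side camera is too coarse here and scattered from 4.9 to 8.6 mm. A template match on it read 10 mm, which I discounted.
- **Small change on release:** The plug may have risen about 0.4 mm when I let go of the wedge.

The arm touched nothing else on the bench.

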